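# Open the vent sash with the hook pole

### The arm

A 6-joint arm with a two-finger parallel gripper is mounted at the origin on the work surface. World frame = base frame: x ahead of the robot, y to its left, z up, the work surface at z = 0. Lengths are in mm, angles in rad, forces in N, time in s.
With the tool pointing down it reaches from about 400 to 925 mm from the base axis. Payload 12.5 kg.
Tool frame: the origin (TCP) lies at the very end of the fingers, on their centre line; the grasp point (between the pads) lies 19 mm behind it; z points along the fingers, x is the direction in which the jaws open and shut, and the axes are right-handed (so a half turn about z gives the same grasp; the last joint's range is limited). The gripper opens to 95 mm and grips with 3 to 60 N. Pads are 20 mm wide; open, the fingers measure 119 mm over their backs; the gripper's body (75 mm by 180 mm) begins 59 mm behind the grasp point.
Start: joints at [-1.452, 0.491, 1.559, -0, 1.092, -0.106], TCP at [139.342, -609.287, 214.661] pointing down, gripper open.
Joint ranges: [-3.1, 3.1], [-0.84, 2.19], [0.05, 2.79], [-1.13, 4.28], [0.06, 2.93], [-2.69, 2.69]. Speed limits (rad/s): [2.22, 2.22, 2.79, 3.14, 3.14, 3.14].

### API

Orientations are given as [roll, pitch, yaw] about the fixed x, y, z axes, in that order (R = Rz(yaw) Ry(pitch) Rx(roll)).
In Python, from cell import env gives the robot as it stands.
- The arm moves only by the tool arm_command, never from a script. Its argument "motion" is one flat list of numbers, 7 for each row, row after row: the opening, from -1 (shut) to 1 (fully open), then the shift along the tool's x, y, z in mm, then the turn, a rotation vector about the tool's x, y, z in degrees. In form: [fingers, dx, dy, dz, rx, ry, rz, fingers, dx, dy, dz, rx, ry, rz, ...]. A call has 1 to 20 rows; each row is the pose to reach, as a shift and turn from the pose commanded when the call began, along the tool's axes at that moment; what a row does not reach only later rows make up. A row lasts 1/10 s, in which the tool goes at most 50 mm and 8.59 degrees, less where a joint would pass 70% of its speed; a pose out of reach is approached as far as the arm can. A call with a gripper value outside its range is refused whole. The fingers move at their own pace and stop on an object; the grip force is fixed at half the most. Time passes only in rows, so rows that repeat a pose let the fingers close. It gives the time, the measured TCP pose, the force and the opening at its end, in the units of the state.
- env.state(): the state, without advancing time (a new reading comes with each control period).
- env.read_camera(name): name is "scene" or "top"; returns (picture, depth): 480x640x3 uint8, red, green, blue; 480x640 float32, mm along the optical axis (not along the pixel's ray), 0 where there is no reading.
- env.calibration(name): a dict with "fx", "fy", "cx", "cy" (pixels), "distortion" ([k1, k2, p1, p2, k3] as OpenCV has them; the pictures are not rectified), "cam_to_world" (4x4, takes a point from camera to world coordinates). Camera axes: x right, y down, z forward; pixel columns grow to the right and rows downward; lengths in mm; the calibration is good to about 2 mm. A picture is of the moment at which its call begins. calibration takes no time and is no camera call.
- env.job_done(): hands the job in, once; it reports no verdict.
Trained networks look in the newest picture that a camera, given by its name, has taken for a name from the list of things; names that differ only in an ending like _2 or _b are one class to them, and where a whole thing is asked for, a point or a joint stands for the part that bears it (a point fixed in the world has none). Each returns a list of dicts, best first, with "confidence" (0 to 1); they miss things now and then, are a little off and sometimes report something else, mostly with a low value. They report only what shows in the picture. A call takes as long as a camera call. They do not tell look-alikes from the thing itself.
- env.recognise(camera, label): "location" ([column, row] in pixels, amid what is visible of it).
- env.silhouettes(camera, label): "region" (480x640 bool, what is visible of it) and "location" ([column, row] in pixels, amid what is visible of it).
- env.spot_point(camera, label): "location" ([column, row] in pixels: a listed point, or the origin of a listed thing).
The state is a dict: "t": time; "joints": joint angles; "qvel": joint speeds; "tau": joint torques, N m; "eef_pos": TCP position; "tcp_rot": TCP orientation; "ft_force": force on the tool from outside, world axes, zero at the start; "moment": the same for the moment, N m; "opening": opening from 0.0 (shut) to 1.0 (fully open).
Only numpy, scipy, OpenCV 4.12 (cv2) and the standard library are available. Lean on these libraries where they do the work, as an engineer would, in place of code of your own. Each camera call takes 0.05 s, during which the arm holds its last target.

### The job

Take the hook pole from the notches of the white organiser, hook it down through the ring at the top of the window's nearly closed vent sash and pull the sash down towards you with the hook until it stands fully open against its stop. Then unhook the pole and lay it back level in both notches of the organiser as it lay, handle centred and hook end the same way, and leave the sash open and everything else on the sill where it stands.

Things in the scene. Friction and masses are not known exactly. Their poses are not given: they have to be found in the camera images.
- pole_mid (a point): Centre of the handle (half-way up) of the loose hook pole, 0.09 to 0.18 kg: wooden handle 130 mm long, 18 wide, 22 high; own x runs along it towards the hook, own z up as it lies. From its front end an 8 mm steel rod runs on to the bend. Starts level in the organiser's notches, this point 84 mm above the sill. Grip near the middle, between the notched walls, across the 18 mm.
- pole_bend (a point): Centre line of the rod at the sharp bend of the hook, 125 mm ahead of pole_mid along pole x (z = 0). From here the 50 mm hook arm, 8 mm thick, points down and 35 degrees back, so it hangs plumb when the hook end of the pole is raised 35 degrees.
- pole_tip (a point): Rounded free end of the hook arm: x = +96.3 mm, z = -41.0 mm from pole_mid in the pole's axes. It hangs free beyond the organiser's end.
- organiser: White two-tier organiser, fixed in the tray; origin under its centre, 4 mm above the sill; 124 (x) by 104 mm (y). Lower tier's top 43 mm above the origin; on it two walls 8 mm thick at x = -46 and +46 mm, 70 mm wide, tops 79 mm up, each notched at y = 0: 28 mm wide, notch floor 69 mm up. The pole lies in both notches, pole x along organiser x, handle centre 80 mm above the origin.
- window: Fixed pale green frame, 290 mm wide (y), 440 high; origin on the sill under the sash hinge; x points away from the robot, z up. Hinge line along y at x = 0, 100 mm up. A 12 mm curtain rod along y at x = -150 mm, 430 mm up, on brackets at y = -135 and +135 mm: an upright gripper holding the pole level would hit it; tilted 30 to 38 degrees, hook end raised, it passes below.
- sash (a joint): Angle (rad) of the bottom-hung vent sash (244 mm wide, 204 high, 20 thick, clear pane): 0 closed and upright; grows as its top comes down towards the robot; 0.5 fully open at the stop. Starts at 0 to 0.12. Stiff 0.4 N m hinge (about 2 N at the ring); it stays where it is left.
- ring (a point): Centre of the steel ring on the robot side of the sash's top rail: 44 mm inside, 60 outside, 8 mm wire. At sash 0 it is 47.6 mm in front (-x) of the hinge line and 185.7 mm above it. Its outer edge is tipped up 0.15 rad when closed, level at sash 0.15, tipped down 0.35 when fully open. Site axes turn with the sash (at 0 the window's). The hook goes in from above.
- jar: Closed glass jar with twist cap, 56 mm across, 75 mm high, standing in the tray; origin at its underside. Bystander.
- cup: White cup of make-up brushes, 62 mm across, 150 mm high over the brushes, in the tray; origin at its underside. Bystander.
- buffer: Rose buffer block 85 x 26 x 26 mm, in the tray; origin at its underside. Bystander.
- file: Glass nail file 150 x 14 x 5 mm lying on the sill beside the tray. Bystander.
- pusher: Steel cuticle pusher 120 x 10 x 8 mm lying on the sill on the other side of the tray. Bystander.
- lotion: White bottle 56 mm across, 170 mm high, standing at one side of the window frame. Bystander.
- flask: Amber glass bottle 52 mm across, 120 mm high, standing at the other side of the window frame. Bystander.
Mind the look-alikes: they are no part of the job. Leave any blue, purple or yellow look-alike of the organiser alone.

How it is judged:
By the outcome, as a careful person would: the job done as asked, in the order asked, and still so for the second after the job is handed in, with the robot touching nothing.
It also fails if it takes over 45 s, if anything falls off the work surface, if the arm or the gripper's body presses on something with over 40 N, if the wrist force passes 120 N, or if a joint passes its speed limit or range.

## Working session

There is one attempt and no reset: what is moved stays moved. The work goes in short steps, Python scripts to look and compute and a tool call to move; the robot and the scene stay as the last step left them, time stands still between calls to the robot, and variables do not carry over. Pictures are saved under pics/ and viewed, and the job is handed in when it is done.

Besides the shell and the picture viewer there is one more tool, called by a JSON object that holds its "method" and its "body". arm_command: Moves the arm, as the interface text tells. Its arguments: {"type":"object","properties":{"motion":{"type":"array","items":{"type":"number"}}},"required":["motion"]}

```bash
ls; mkdir -p pics; cat > h.py <<'E'
import numpy as np, cv2, json
from cell import env
def snap(n,f):
    p,d=env.read_camera(n); cv2.imwrite('pics/'+f+'.png',p[:,:,::-1]); np.save('pics/'+f+'.npy',d); return p,d
def cal(n):
    c=env.calibration(n); K=np.array([[c['fx'],0,c['cx']],[0,c['fy'],c['cy']],[0,0,1.]]); return K,np.array(c['distortion'],float),np.array(c['cam_to_world'])
def ray(n,uv):
    K,D,T=cal(n); p=cv2.undistortPoints(np.array(uv,float).reshape(-1,1,2),K,D).reshape(-1,2)
    return T,np.c_[p,np.ones(len(p))]
def deproj(n,uv,z):
    T,r=ray(n,uv); r=r*np.array(z,float).reshape(-1,1); return r@T[:3,:3].T+T[:3,3]
def atz(n,uv,h):
    T,r=ray(n,uv); d=r@T[:3,:3].T; o=T[:3,3]; return o+d*((h-o[2])/d[:,2])[:,None]
def proj(n,P):
    K,D,T=cal(n); Ti=np.linalg.inv(T); r,_=cv2.Rodrigues(Ti[:3,:3]); return cv2.projectPoints(np.array(P,float).reshape(-1,1,3),r,Ti[:3,3],K,D)[0].reshape(-1,2)
E
python3 - <<'E'
from h import *
for n in ('scene','top'):
    p,d=snap(n,n+'0'); K,D,T=cal(n); print(n,T.round(3).tolist(),K[0,0])
    for l in ('organiser','window','sash','ring','pole_mid','pole_bend','pole_tip','jar','cup','buffer'):
        for r in env.spot_point(n,l)[:3]:
            u=r['location']; z=d[min(479,int(u[1])),min(639,int(u[0]))]
            print(l,np.round(u,1),round(r['confidence'],2),deproj(n,[u],[z]).round(0))
print(env.state())
E
```

```text
pics
scene [[0.987, 0.128, -0.099, 653.028], [0.162, -0.771, 0.616, -888.013], [0.002, -0.624, -0.781, 1351.856], [0.0, 0.0, 0.0, 1.0]] 604.346725142929
organiser [293.4 377.9] 0.75 [[ 502. -281.   40.]]
organiser [307.5 259.6] 0.69 [[477.  58.  44.]]
organiser [388.5 186.6] 0.68 [[667. 366.  40.]]
window [398.9 307.4] 0.94 [[ 721. -146.  193.]]Traceback (most recent call last):
  File "<stdin>", line 5, in <module>
ValueError: it knows: buffer, cup, file, flask, jar, lotion, organiser, pole_bend, pole_mid, pole_tip, pusher, ring, window
```

```bash

python3 - <<'E'
from h import *
for n in ('scene','top'):
    p,d=snap(n,n+'0'); K,D,T=cal(n); print(n,T.round(3).tolist(),K[0,0])
    for l in ('organiser','window','ring','pole_mid','pole_bend','pole_tip','jar','cup','lotion','flask'):
        for r in env.spot_point(n,l)[:4]:
            u=r['location']; z=d[min(479,int(u[1])),min(639,int(u[0]))]
            print(l,np.round(u,1),round(r['confidence'],2),deproj(n,[u],[z]).round(0))
print(env.state())
E
```

```text
scene [[0.987, 0.128, -0.099, 653.028], [0.162, -0.771, 0.616, -888.013], [0.002, -0.624, -0.781, 1351.856], [0.0, 0.0, 0.0, 1.0]] 604.346725142929
organiser [293.9 375.9] 0.92 [[ 502. -276.   39.]]
organiser [288.7 175.5] 0.81 [[367. 358.  45.]]
organiser [216.3 352.1] 0.65 [[ 308. -248.   45.]]
organiser [304.2 258.6] 0.59 [[468.  59.  47.]]
window [397.3 307.4] 0.81 [[ 718. -146.  191.]]
window [308.8 259.3] 0.6 [[480.  57.  48.]]
window [308.1 297.6] 0.49 [[500. -65.  52.]]
ring [377.5 239.2] 0.61 [[655. 141.  66.]]
pole_mid [305.7 245. ] 0.89 [[469.  77.  83.]]
pole_mid [354.6 252.9] 0.37 [[597. 134.   1.]]
pole_bend [354.9 253.4] 0.88 [[601.  65.  91.]]
pole_tip [338.9 257.3] 0.66 [[556. 111.   2.]]
jar [310.3 300.8] 0.7 [[507. -72.  50.]]
cup [340.5 231.1] 0.73 [[ 581. -144.  432.]]
lotion [372.8 378.9] 0.96 [[ 685. -257.   46.]]
flask [369.6 244.1] 0.71 [[ 641. -168.  434.]]
top [[0.011, -0.992, 0.126, 389.783], [-1.0, -0.009, 0.016, 42.71], [-0.014, -0.126, -0.992, 1245.469], [0.0, 0.0, 0.0, 1.0]] 521.8742076539122
organiser [300.4 270.1] 0.87 [[462.  93.  93.]]
organiser [1
[... 706 characters left out ...]
  87.]]
flask [299.3 262.8] 0.65 [[478.  96.  92.]]
{'t': 1.25, 'joints': array([-1.45164538e+00,  4.90907813e-01,  1.55887832e+00, -2.18795703e-05,
        1.09168108e+00, -1.05606986e-01]), 'qvel': array([ 0.00127862, -0.00259471,  0.00163742,  0.0007996 ,  0.00037429,
       -0.00058298]), 'tau': array([-3.95209092e-03, -6.12490940e+01, -2.58433288e+01,  6.91258698e-02,
        4.46023874e-02, -1.69626088e-05]), 'eef_pos': array([ 139.31064806, -609.30999085,  214.66356331]), 'tcp_rot': array([ 3.14156012e+00, -1.22694403e-04, -1.34602830e+00]), 'ft_force': array([0.3387503 , 0.10689894, 0.39510392]), 'moment': array([-0.02226057, -0.04399251,  0.01318719]), 'opening': 1.0005030774890629}
```

View pics/scene0.png

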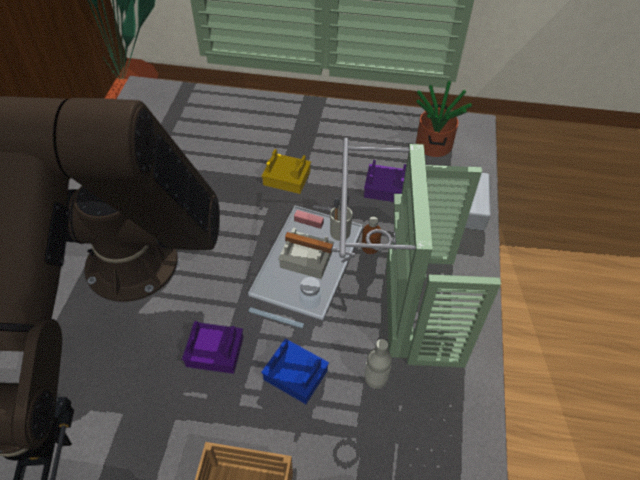

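View pics/top0.png

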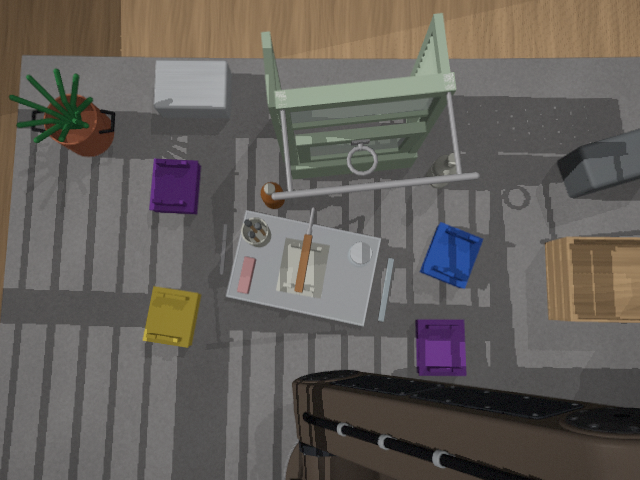

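The scene view shows the white organiser at (305,255) in the tray, the ring at (378,239) and the curtain rod at (345,200). In the top view the organiser is at (300,268), the pole runs from (300,290) to (313,210), the ring is at (362,159), and the rod runs from (270,196) to (478,177). The look-alikes are blue, purple and yellow.

Next I'll enlarge the crops and measure.

```bash

python3 - <<'E'
from h import *
a=cv2.imread('pics/top0.png'); b=cv2.imread('pics/scene0.png')
cv2.imwrite('pics/ct.png',cv2.resize(a[140:310,220:420],(800,680),interpolation=cv2.INTER_CUBIC)[:600])
cv2.imwrite('pics/cs.png',cv2.resize(b[130:320,240:440],(632,600),interpolation=cv2.INTER_CUBIC))
E
```

```text
(no output)
```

View pics/ct.png

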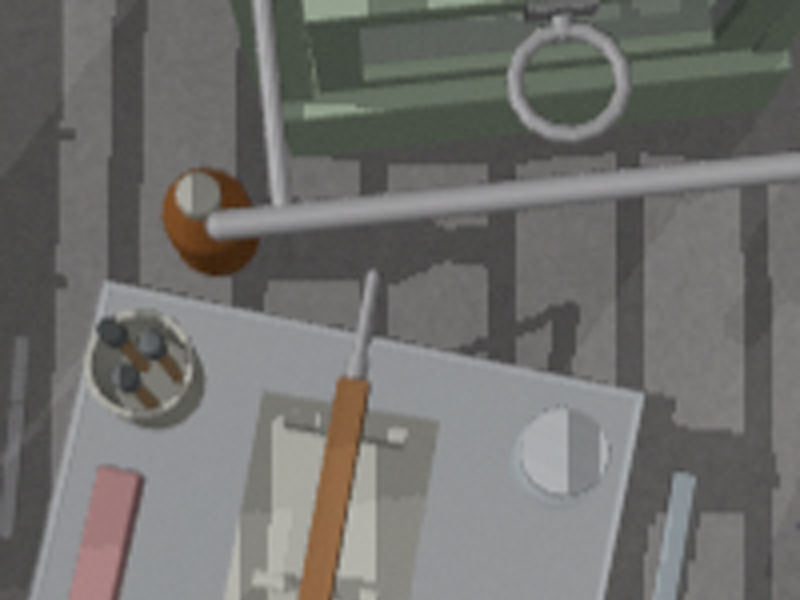

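View pics/cs.png

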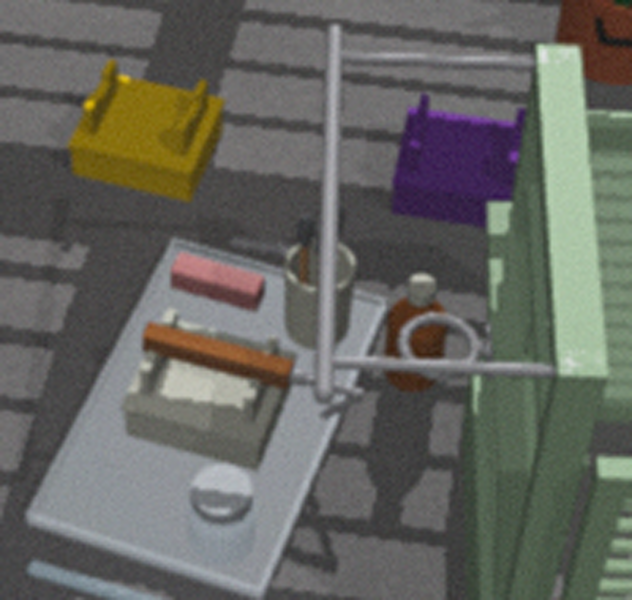

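```bash

python3 - <<'E'
from h import *
a=cv2.imread('pics/top0.png'); d=np.load('pics/top0.npy')
hsv=cv2.cvtColor(a,cv2.COLOR_BGR2HSV)
def fitmask(n,m,d,lo,hi):
    v,u=np.nonzero(m); z=d[v,u]; P=deproj(n,np.c_[u,v],z); k=(P[:,2]>lo)&(P[:,2]<hi)&(z>0); return P[k]
m=np.zeros(a.shape[:2],bool); m[225:300,285:325]=1
m&=(hsv[...,0]<18)&(hsv[...,1]>110)
v,u=np.nonzero(m); print('n',m.sum(), 'depth z',np.percentile(fitmask('top',m,d,-99,300)[:,2],[5,25,50,75,95]))
P=atz('top',np.c_[u,v],95)[:,:2]
r=cv2.minAreaRect(P.astype(np.float32)); print('handle',r, 'mean',P.mean(0))
c=P.mean(0);w,V=np.linalg.eigh(np.cov((P-c).T));print(V[:,1],np.degrees(np.arctan2(*V[::-1,1])), np.sqrt(12*w))
# same in scene
b=cv2.imread('pics/scene0.png');ds=np.load('pics/scene0.npy');hb=cv2.cvtColor(b,cv2.COLOR_BGR2HSV)
m=np.zeros(b.shape[:2],bool); m[228:255,280:336]=1
m&=(hb[...,0]<18)&(hb[...,1]>110)
Q=fitmask('scene',m,ds,60,120);print('scene handle',m.sum(),Q.mean(0),np.percentile(Q[:,2],[5,50,95]))
# ring
for n,dd,im,box in(('top',d,a,(140,182,343,384)),('scene',ds,b,(222,256,362,394))):
    y0,y1,x0,x1=box
    vv,uu=np.mgrid[y0:y1,x0:x1]; vv=vv.ravel();uu=uu.ravel()
    P=deproj(n,np.c_[uu,vv],dd[vv,uu]); k=(P[:,2]>260)&(P[:,2]<310)
    c=im[vv,uu].astype(int); g=(c.max(1)-c.min(1)<16)
    kk=k&g;print(n,kk.sum(),P[kk].mean(0),P[kk].min(0),P[kk].max(0), np.c_[uu,vv][kk].mean(0))
    np.save('pics/ring_%s.npy'%n,P[kk])
    # plane fit
    X=P[kk]; 
    for it in range(3):
        c0=np.median(X,0); 
    A=np.c_[X[:,:2]-X[:,:2].mean(0),np.ones(len(X))]; s=np.linalg.lstsq(A,X[:,2],rcond=None)[0];print('plane',s)
# curtain rod: points z 415..445
for n,dd in(('top',d),('scene',ds)):
    v,u=np.nonzero(dd>0);P=deproj(n,np.c_[u,v],dd[v,u]);k=(P[:,2]>418)&(P[:,2]<448)&(P[:,0]<700)&(P[:,0]>400)&(np.abs(P[:,1])<300);X=P[k]
    vx,vy,x0,y0=cv2.fitLine(X[:,:2].astype(np.float32),cv2.DIST_HUBER,0,.01,.01).ravel()
    e=(X[:,0]-x0)*vy-(X[:,1]-y0)*vx; X=X[np.abs(e)<12]
    vx,vy,x0,y0=cv2.fitLine(X[:,:2].astype(np.float32),cv2.DIST_HUBER,0,.01,.01).ravel()
    t=(X[:,0]-x0)*vx+(X[:,1]-y0)*vy
    print(n,'rod',len(X),(vx,vy),np.degrees(np.arctan2(vy,vx)),'center',(x0,y0),'ends',x0+vx*t.min(),y0+vy*t.min(),x0+vx*t.max(),y0+vy*t.max(),np.median(X[:,2]))
# triangulate ring
T1,r1=ray('top',[[362,160.5]]);T2,r2=ray('scene',[[379.6,237.6]])
d1=(r1@T1[:3,:3].T)[0];d2=(r2@T2[:3,:3].T)[0];o1=T1[:3,3];o2=T2[:3,3]
s=np.linalg.lstsq(np.c_[d1,-d2],o2-o1,rcond=None)[0];print('tri',o1+s[0]*d1,o2+s[1]*d2)
E
```

```text
n 432 depth z [90.79676735 93.22736658 94.63978488 96.14878134 98.60503521]
handle ((478.2119445800781, 87.76820373535156), (16.691402435302734, 127.26273345947266), 80.57615661621094) mean [478.07471371  87.89292747]
[-0.98640124  0.16435506] 170.5402290621266 [ 16.61773239 127.01372087]
scene handle 398 [475.78450824  81.98019254  92.06385251] [80.28694772 93.61337913 99.6777992 ]
top 471 [668.60306677 -25.90938017 283.56108928] [630.90374741 -57.13287125 267.79188211] [702.3911372    8.34177099 302.13800965] [360.69426752 155.25265393]
plane [-2.44373484e-03  2.80445698e-02  2.83561089e+02]
scene 177 [658.41828232 -26.06915928 282.77942328] [628.07907352 -61.304298   273.26014747] [689.95051436  -0.85365449 289.77561548] [379.44067797 237.37853107]
plane [-4.94152499e-02 -9.48087150e-03  2.82779423e+02]
top rod 1621 (np.float32(0.109674476), np.float32(-0.99396753)) -83.703445 center (np.float32(575.8712), np.float32(-37.94499)) ends 557.6856002574888 126.86921541814192 593.9430637069293 -201.7281281707593 434.5203684447648
scene rod 730 (np.float32(0.11097351), np.float32(-0.99382335)) -83.628555 center (np.float32(575.97107), np.float32(-56.954277)) ends 555.870300230138 123.05817989766476 592.5923481791672 -205.80615560320243 435.1381244963526
tri [658.19772657 -28.34185305 284.30296971] [658.844619   -28.14046125 284.46873322]
```

```bash

python3 - <<'E'
from h import *
m=np.array([478.1,87.8]);dr=np.array([.9864,-.1644]);ly=np.array([.1644,.9864])
print('bend',atz('top',[[316.8,210.1]],84),atz('scene',[[354.9,253.4]],84),m+125*dr)
print('tip',atz('top',[[309.1,221.8]],43),atz('scene',[[338.9,257.3]],43),m+96*dr)
print('mid',atz('top',[[301.1,262.7]],84),atz('scene',[[305.7,245]],84))
for n in('top','scene'):
    d=np.load(f'pics/{n}0.npy'); v,u=np.nonzero(d>0);P=deproj(n,np.c_[u,v],d[v,u]);v_=P[:,:2]-m
    x=v_@dr;y=v_@ly
    k=(P[:,2]>100)&(P[:,2]<165)&(x>0)&(x<150)&(y>30)&(y<170)
    print(n,'cup pts pole frame',k.sum(),x[k].min(),x[k].max(),y[k].min(),y[k].max(),P[k,2].max())
    k=(P[:,2]>50)&(P[:,2]<100)&(x>-60)&(x<150)&(y<-50)&(y>-160)
    print(n,'jar',k.sum(),x[k].min(),x[k].max(),y[k].min(),y[k].max(),P[k,2].max())
    # organiser white walls z 75-87
    k=(P[:,2]>76)&(P[:,2]<89)&(abs(x)<70)&(abs(y)<60)&(abs(y)>14)
    print('walls',k.sum(),[ (round(x[k&s].mean(),1),round(y[k&s].mean(),1),k[s].sum()) for s in(x>0,x<0)])
E
```

```text
bend [[598.55240243  58.65322218  84.        ]] [[601.17509815  69.94582918  84.        ]] [601.4   67.25]
tip [[578.08664367  76.86695748  43.        ]] [[558.56948666  80.80584838  43.        ]] [572.7944  72.0176]
mid [[479.21219282  92.35848947  84.        ]] [[469.00569145  76.2646631   84.        ]]
top cup pts pole frame 205 33.05175039310137 149.93833974139153 89.3689514965325 136.70589433607572 157.391003518366
top jar 429 -29.76254239165971 71.51099835907905 -148.98178231134207 -50.22435911781575 85.27791974774004
walls 138 [(np.float64(39.4), np.float64(1.5), np.int64(70)), (np.float64(-52.2), np.float64(2.9), np.int64(68))]
scene cup pts pole frame 143 29.205444970167548 149.9958467568807 82.81062230701747 131.04509657323408 155.36055549330126
scene jar 410 -59.213375937863525 70.43073416568015 -155.67238890452913 -50.137055817092545 86.70966171980513
walls 104 [(np.float64(36.3), np.float64(-6.5), np.int64(51)), (np.float64(-55.2), np.float64(-8.3), np.int64(53))]
```

```bash

cat > ov.py <<'E'
from h import *
def box(T,c,s):
    s=np.array(s)/2; return [T[:3,:3]@(np.array(c)+s*np.array(q))+T[:3,3] for q in [(i,j,k) for i in(-1,1) for j in(-1,1) for k in(-1,1)]]
def draw(im,n,pts,col,sc,off):
    p=(proj(n,pts)-off+.5)*sc-.5
    for i in range(8):
        for b in(1,2,4):
            j=i^b
            if j>i: cv2.line(im,tuple(np.int32(p[i]*8)),tuple(np.int32(p[j]*8)),col,1,cv2.LINE_AA,3)
def TT(x,y,z,yaw,pitch=0):
    T=np.eye(4);c,s=np.cos(yaw),np.sin(yaw);a,b=np.cos(pitch),np.sin(pitch)
    T[:3,:3]=np.array([[c,-s,0],[s,c,0],[0,0,1]])@np.array([[a,0,-b],[0,1,0],[b,0,a]]);T[:3,3]=x,y,z;return T
E
python3 - <<'E'
from ov import *
P=TT(478.1,87.8,84,np.radians(-9.46)); O=P.copy(); 
O[:3,3]=P[:3,3]+P[:3,:3]@[-6,0,-80]
ims=[]
for n,(x0,y0,w,h) in(('top',(270,200,80,100)),('scene',(260,220,110,70))):
    s=600/h if n=='top' else 7
    a=cv2.imread(f'pics/{n}0.png')[y0:y0+h,x0:x0+w]; a=cv2.resize(a,(int(w*s),int(h*s)),interpolation=cv2.INTER_CUBIC)
    o=np.array([x0,y0])
    draw(a,n,box(P,(0,0,0),(130,18,22)),(0,255,0),s,o)
    draw(a,n,box(P,(95,0,0),(60,8,8)),(255,255,0),s,o)
    for sx in(-46,46): draw(a,n,box(O,(sx,0,61),(8,70,36)),(0,0,255),s,o)
    draw(a,n,box(O,(0,0,21.5),(124,104,43)),(255,0,255),s,o)
    cv2.imwrite(f'pics/ov_{n}.png',a)
E
```

```text
(no output)
```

View pics/ov_top.png

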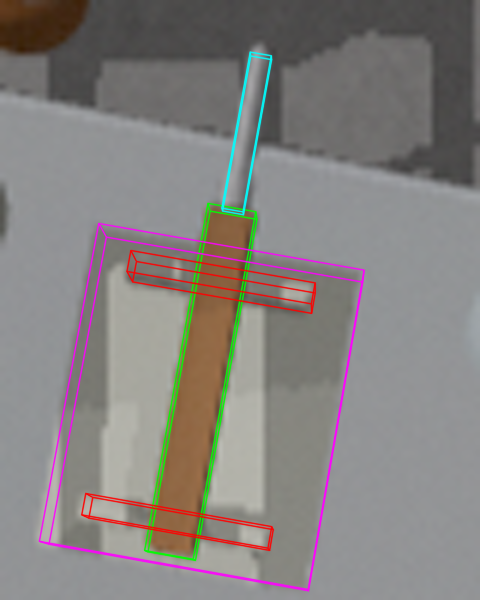

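View pics/ov_scene.png

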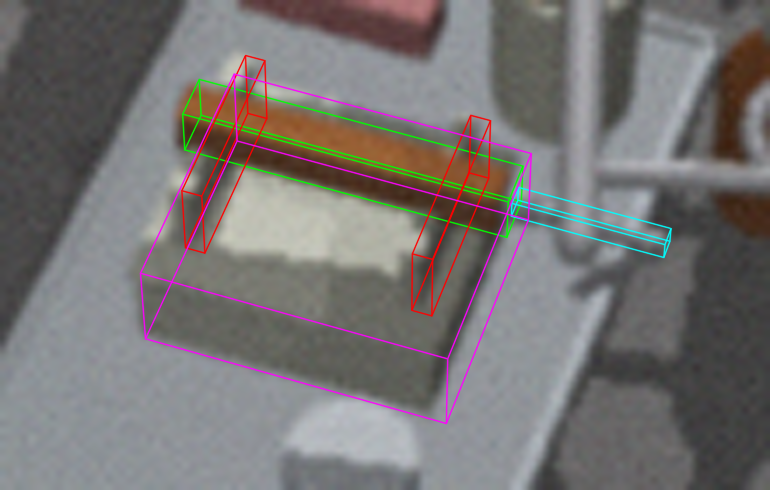

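The projected outlines fit the pole and the white organiser at about (300,268) in the top view. The four coloured copies are look-alikes: yellow (172,317), purple (175,187) and (441,347), and blue (452,255). Only the white one is in the tray and carries the pole, so it's the one meant. I'll move above it.

```bash
cat > mv.py <<'E'
from h import *
from scipy.spatial.transform import Rotation as R, Slerp
def Rpole(yaw,pitch): # degrees; tool x = pole y, tool y = pole x, tool z=-pole z
    P=R.from_euler('z',yaw,degrees=True)*R.from_euler('y',-pitch,degrees=True); M=P.as_matrix()
    return M,R.from_matrix(np.c_[M[:,1],M[:,0],-M[:,2]])
def tool_for_mid(mid,yaw,pitch,gx=-4,gz=4):
    M,Rt=Rpole(yaw,pitch); g=np.array(mid)+M@[gx,0,gz]; return g+19*Rt.as_matrix()[:,2],Rt
def start():
    s=env.state(); return s['eef_pos'],R.from_euler('xyz',s['tcp_rot'])
def rows(targets,f,p0=None):
    # targets: list of (pos,Rot)
    a,r=start() if p0 is None else p0
    for p,q in targets:
        d=r.inv().apply(np.array(p)-a); w=(r.inv()*q).as_rotvec(degrees=True)
        print(f,*d.round(1),*w.round(1),sep=', ')
E
python3 - <<'E'
from mv import *
a,r=start(); p1=np.array([430,-400,215.]); p2,q2=tool_for_mid((477,88.5,84+120),-9.46,0)
print(p2,q2.as_euler('xyz'))
L1=np.linalg.norm(p1-a);L2=np.linalg.norm(p2-p1);t=[]
w=(r.inv()*q2).as_rotvec()
for i in range(1,20):
    s=i/19*(L1+L2); p=a+(p1-a)*s/L1 if s<L1 else p1+(p2-p1)*(s-L1)/L2
    t.append((p,r*R.from_rotvec(w*i/19)))
t.append(t[-1]); rows(t,0.6)
E
```

```text
[473.05439766  89.15743603 189.        ] [3.14159265 0.         1.40568818]
0.6, -17.4, -41.2, -0.0, 0.0, 0.0, -8.3
0.6, -34.8, -82.4, -0.1, 0.0, 0.0, -16.6
0.6, -52.2, -123.6, -0.1, 0.0, 0.0, -24.9
0.6, -69.6, -164.9, -0.2, 0.0, 0.0, -33.2
0.6, -87.0, -206.1, -0.2, 0.0, 0.0, -41.5
0.6, -104.3, -247.3, -0.3, 0.0, 0.0, -49.8
0.6, -121.7, -288.5, -0.3, 0.0, 0.0, -58.1
0.6, -139.1, -329.7, -0.4, 0.0, 0.0, -66.4
0.6, -181.4, -343.7, 2.0, 0.0, 0.0, -74.7
0.6, -224.0, -357.4, 4.3, 0.0, 0.0, -83.0
0.6, -266.5, -371.1, 6.7, 0.0, 0.0, -91.3
0.6, -309.0, -384.9, 9.1, 0.0, 0.0, -99.6
0.6, -351.5, -398.6, 11.4, 0.0, 0.0, -107.9
0.6, -394.0, -412.3, 13.8, 0.0, 0.0, -116.2
0.6, -436.5, -426.1, 16.1, 0.0, 0.0, -124.5
0.6, -479.0, -439.8, 18.5, 0.0, 0.0, -132.8
0.6, -521.5, -453.6, 20.9, 0.0, 0.0, -141.1
0.6, -564.0, -467.3, 23.2, 0.0, 0.0, -149.4
0.6, -606.5, -481.0, 25.6, 0.0, 0.0, -157.7
0.6, -606.5, -481.0, 25.6, 0.0, 0.0, -157.7
```

{"method": "arm_command", "body": {"motion": [0.6,-17,-41,0,0,0,-8.3,0.6,-35,-82,0,0,0,-16.6,0.6,-52,-124,0,0,0,-24.9,0.6,-70,-165,0,0,0,-33.2,0.6,-87,-206,0,0,0,-41.5,0.6,-104,-247,0,0,0,-49.8,0.6,-122,-288,0,0,0,-58.1,0.6,-139,-330,0,0,0,-66.4,0.6,-181,-344,2,0,0,-74.7,0.6,-224,-357,4,0,0,-83,0.6,-266,-371,7,0,0,-91.3,0.6,-309,-385,9,0,0,-99.6,0.6,-351,-399,11,0,0,-107.9,0.6,-394,-412,14,0,0,-116.2,0.6,-436,-426,16,0,0,-124.5,0.6,-479,-440,18,0,0,-132.8,0.6,-521,-454,21,0,0,-141.1,0.6,-564,-467,23,0,0,-149.4,0.6,-606.5,-481,25.5,0,0,-157.7,0.6,-606.5,-481,25.5,0,0,-157.7]}}

```text
t: 3.25
eef_pos: [472.9, 93.2, 189.0]
tcp_rot: [3.141, -0.0, 1.416]
ft_force: [-0.1, -0.3, -0.6]
opening: 0.801
```

```bash

python3 - <<'E'
from mv import *
print(env.state())
snap('scene','scene1')
b=cv2.imread('pics/scene1.png');cv2.imwrite('pics/c1.png',cv2.resize(b[120:320,200:420],(660,600),interpolation=cv2.INTER_CUBIC))
p2,q2=tool_for_mid((477,88.5,84),-9.46,0);rows([(p2,q2)],.6)
E
```

```text
{'t': 3.25, 'joints': array([ 5.71662265e-02,  3.21721350e-01,  1.93116272e+00,  5.76967743e-04,
        8.88487290e-01, -1.35887867e+00]), 'qvel': array([-0.08858362, -0.01144275,  0.01738466, -0.01992314,  0.00061374,
        0.05010611]), 'tau': array([  3.13623995, -45.22931814, -22.06661046,   0.19285816,
         0.08232394,  -0.58917755]), 'eef_pos': array([472.92550262,  93.19462148, 188.96950661]), 'tcp_rot': array([ 3.14147059e+00, -4.84385985e-04,  1.41568114e+00]), 'ft_force': array([-0.10738829, -0.30469484, -0.59330652]), 'moment': array([-0.02084269, -0.13638431,  0.08326528]), 'opening': 0.8012936873845776}
0.6, -2.0, 0.5, 120.0, 0.0, 0.0, 0.3
```

View pics/c1.png

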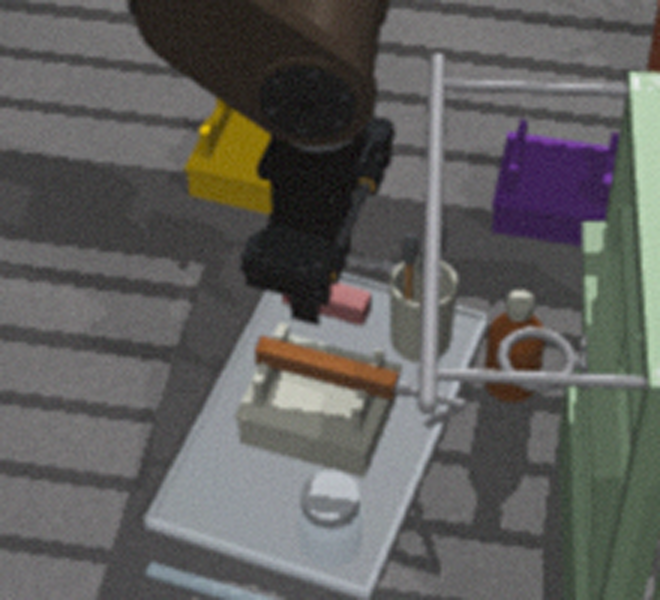

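The picture shows the gripper open above the handle at crop (300,290), clear of the cup at (420,310). I'll descend and grip.

{"method": "arm_command", "body": {"motion": [0.6,0,0,25,0,0,0,0.6,0,0,60,0,0,0,0.6,0,0,90,0,0,0,0.6,0,0,110,0,0,0,0.6,0,0,120,0,0,0,0.6,0,0,120,0,0,0]}}

```text
t: 3.9
eef_pos: [472.8, 88.3, 68.4]
tcp_rot: [-3.14, 0.001, 1.404]
ft_force: [-0.2, -0.3, 0.3]
opening: 0.798
```

```bash

python3 - <<'E'
from mv import *
s=env.state();print(s['eef_pos'],s['tcp_rot'],s['ft_force'],s['joints'])
snap('top','top2');snap('scene','scene2')
b=cv2.imread('pics/top2.png');c=cv2.imread('pics/scene2.png')
cv2.imwrite('pics/c2.png',np.hstack([cv2.resize(b[180:310,230:350],(400,433),interpolation=cv2.INTER_CUBIC),cv2.resize(c[190:310,240:351],(400,433),interpolation=cv2.INTER_CUBIC)]))
E
```

```text
[472.80928777  88.28190053  68.41405441] [-3.13996183e+00  5.12891666e-04  1.40440463e+00] [-0.2154554  -0.26558414  0.33570812] [ 4.72368099e-02  5.13254240e-01  2.04942797e+00 -2.83455181e-04
  5.80612947e-01 -1.35693026e+00]
```

View pics/c2.png

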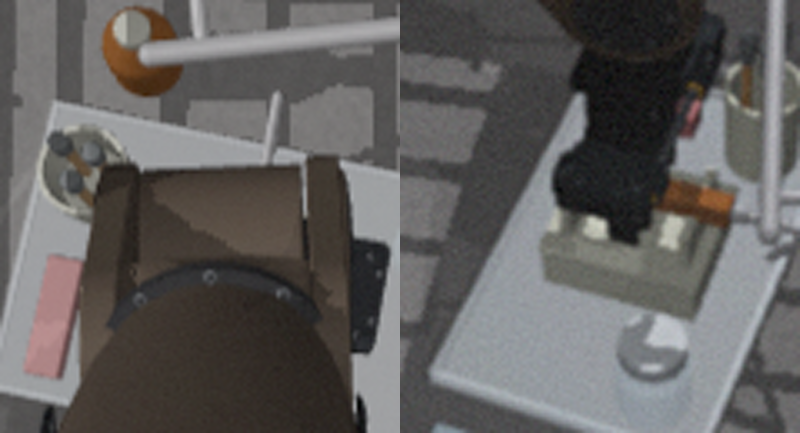

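The fingers straddle the handle between the walls (right crop, about (630,210)) with no contact. Now closing.

{"method": "arm_command", "body": {"motion": [-1,0,0,0,0,0,0,-1,0,0,0,0,0,0,-1,0,0,0,0,0,0,-1,0,0,0,0,0,0,-1,0,0,0,0,0,0,-1,0,0,0,0,0,0]}}

```text
t: 4.6
eef_pos: [473.0, 89.2, 69.2]
tcp_rot: [3.141, 0.0, 1.406]
ft_force: [-0.7, -0.9, 0.4]
opening: 0.355
```

{"method": "arm_command", "body": {"motion": [-1,0,0,0,0,0,0,-1,0,0,0,0,0,0,-1,0,0,0,0,0,0,-1,0,0,0,0,0,0]}}

```text
t: 5.0
eef_pos: [473.0, 89.2, 69.1]
tcp_rot: [-3.142, 0.0, 1.406]
ft_force: [0.8, 0.3, -0.6]
opening: 0.188
```

```bash

python3 - <<'E'
from mv import *
c0=tool_for_mid((477,88.5,84),-9.46,0)
W=[]
m0=np.array([477,88.5,84.]);m1=m0+[0,0,80];m2=np.array([551.7,-40.1,288.])
for z in (15,45,70,80): W.append(tool_for_mid(m0+[0,0,z],-9.46,0))
for i in range(1,13):
    s=i/12; s=s*s*(3-2*s); W.append(tool_for_mid(m1+(m2-m1)*s,-9.46+15.76*s,35*s))
W+=[W[-1]]*2
rows(W,-1,c0)
E
```

```text
-1, 0.0, 0.0, -15.0, 0.0, 0.0, 0.0
-1, 0.0, 0.0, -45.0, 0.0, 0.0, 0.0
-1, 0.0, 0.0, -70.0, 0.0, 0.0, 0.0
-1, 0.0, 0.0, -80.0, 0.0, 0.0, 0.0
-1, -2.3, 2.0, -82.4, -0.7, 0.0, -0.3
-1, -8.6, 7.7, -89.0, -2.6, 0.0, -1.2
-1, -18.0, 16.3, -99.1, -5.5, 0.1, -2.5
-1, -29.8, 27.0, -111.7, -9.1, 0.3, -4.1
-1, -43.1, 39.2, -126.1, -13.2, 0.7, -5.9
-1, -57.2, 52.1, -141.5, -17.5, 1.2, -7.8
-1, -71.2, 65.0, -156.9, -21.8, 1.9, -9.7
-1, -84.3, 77.1, -171.6, -25.8, 2.6, -11.5
-1, -95.8, 87.8, -184.6, -29.4, 3.4, -13.0
-1, -104.9, 96.3, -195.0, -32.2, 4.1, -14.2
-1, -110.9, 101.9, -201.9, -34.1, 4.6, -15.0
-1, -113.1, 103.9, -204.4, -34.8, 4.8, -15.3
-1, -113.1, 103.9, -204.4, -34.8, 4.8, -15.3
-1, -113.1, 103.9, -204.4, -34.8, 4.8, -15.3
```

{"method": "arm_command", "body": {"motion": [-1,0,0,-15,0,0,0,-1,0,0,-45,0,0,0,-1,0,0,-70,0,0,0,-1,0,0,-80,0,0,0,-1,-2.3,2,-82.5,-0.7,0,-0.3,-1,-8.5,7.5,-89,-2.6,0,-1.2,-1,-18,16.5,-99,-5.5,0.1,-2.5,-1,-30,27,-112,-9.1,0.3,-4.1,-1,-43,39,-126,-13.2,0.7,-5.9,-1,-57,52,-141.5,-17.5,1.2,-7.8,-1,-71,65,-157,-21.8,1.9,-9.7,-1,-84.5,77,-171.5,-25.8,2.6,-11.5,-1,-96,88,-184.5,-29.4,3.4,-13,-1,-105,96.5,-195,-32.2,4.1,-14.2,-1,-111,102,-202,-34.1,4.6,-15,-1,-113,104,-204.5,-34.8,4.8,-15.3,-1,-113,104,-204.5,-34.8,4.8,-15.3,-1,-113,104,-204.5,-34.8,4.8,-15.3]}}

```text
t: 6.8
eef_pos: [556.7, -39.7, 272.8]
tcp_rot: [2.532, 0.001, 1.681]
ft_force: [0.5, 0.6, -1.6]
opening: 0.185
```

```bash

python3 - <<'E'
from ov import *
from mv import *
s=env.state();print(s['t'],s['eef_pos'],s['tcp_rot'],s['ft_force'],s['joints'],s['opening'])
snap('top','top3');snap('scene','scene3')
M,_=Rpole(6.3,35)
a,r=start(); A=r.as_matrix();Mx=np.c_[A[:,1],A[:,0],-A[:,2]]
mid=a-19*A[:,2]-Mx@[-4,0,4]; print('mid',mid,'bend',mid+Mx@[125,0,0],'tip',mid+Mx@[96.3,0,-41])
T=np.eye(4);T[:3,:3]=Mx;T[:3,3]=mid
for n,(x0,y0,w,h) in(('top',(300,120,100,100)),('scene',(320,190,100,90))):
    sc=6
    a=cv2.imread(f'pics/{n}3.png')[y0:y0+h,x0:x0+w]; a=cv2.resize(a,None,fx=sc,fy=sc,interpolation=cv2.INTER_CUBIC); cv2.imwrite(f'pics/r3{n}.png',a.copy()); o=np.array([x0,y0])
    draw(a,n,box(T,(97,0,0),(64,8,8)),(255,255,0),sc,o)
    q=(proj(n,[mid+Mx@[125,0,0],mid+Mx@[96.3,0,-41]])-o+.5)*sc-.5
    cv2.line(a,tuple(np.int32(q[0])),tuple(np.int32(q[1])),(0,0,255),1)
    th=np.linspace(0,2*np.pi,60); rc=np.array([658.5,-28.3,281.]); ring=rc+np.c_[26*np.cos(th),26*np.sin(th),-.05*26*np.cos(th)]
    q=(proj(n,ring)-o+.5)*sc-.5; cv2.polylines(a,[np.int32(q)],True,(0,255,0),1)
    cv2.imwrite(f'pics/o3{n}.png',a)
E
```

```text
6.8 [556.74319228 -39.71968648 272.76827217] [2.53187185e+00 9.96407488e-04 1.68119063e+00] [ 0.47532348  0.56805808 -1.55254921] [-0.30305821  0.16521666  2.04507202  0.58708599  0.42682976 -2.46114171] 0.18528557489667888
mid [551.62485463 -39.86579482 287.61239721] bend [653.43421968 -28.45145506 359.23338601] tip [653.40838861 -28.49218709 309.18653123]
```

View pics/o3top.png

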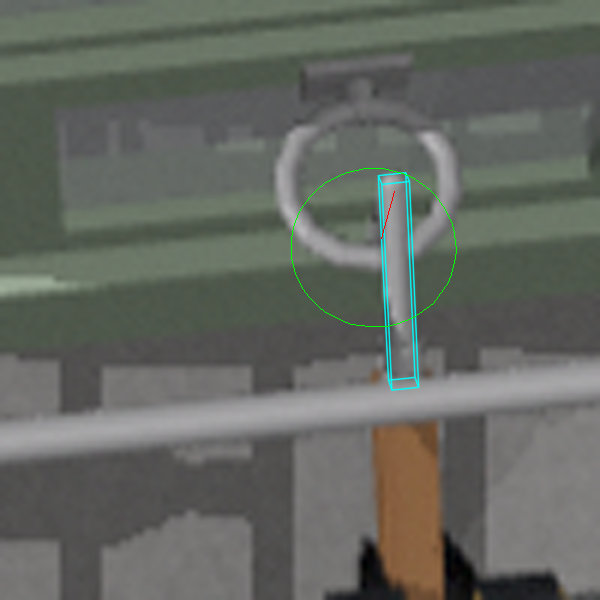

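View pics/o3scene.png

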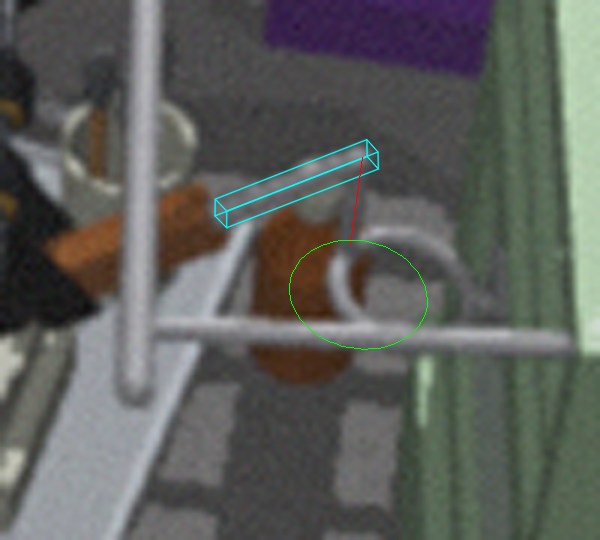

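The views show that the ring has moved back, to top (361,150) and scene (386,236). The hook's tip nudged the sash towards closed on the way in. I'll measure the ring again.

```bash

python3 - <<'E'
from ov import *
from mv import *
T1,r1=ray('top',[[360.8,150.3]]);T2,r2=ray('scene',[[386,236.3]])
d1=(r1@T1[:3,:3].T)[0];d2=(r2@T2[:3,:3].T)[0];o1=T1[:3,3];o2=T2[:3,3]
s=np.linalg.lstsq(np.c_[d1,-d2],o2-o1,rcond=None)[0];print('tri',o1+s[0]*d1,o2+s[1]*d2)
print(env.state()['ft_force'],env.state()['t'])
for n,box_ in(('top',(132,168,342,380)),('scene',(222,246,370,402))):
    im=cv2.imread(f'pics/{n}3.png');dd=np.load(f'pics/{n}3.npy');y0,y1,x0,x1=box_
    vv,uu=np.mgrid[y0:y1,x0:x1]; vv=vv.ravel();uu=uu.ravel()
    P=deproj(n,np.c_[uu,vv],dd[vv,uu]); c=im[vv,uu].astype(int); k=(P[:,2]>265)&(P[:,2]<305)&(c.max(1)-c.min(1)<16)&(P[:,0]<708)
    X=P[k];print(n,k.sum(),X.mean(0),X.min(0),X.max(0),np.median(X,0))
org=np.array([658.5,-28.3])
xw=np.array([.994,.110]);yw=np.array([-.11,.994])
for lab,rc0,th0 in (('a',np.array([676.4,-27]),0.0),('b',np.array([674.5,-27]),0.01)):
  for n,(x0,y0,w,h) in(('top',(320,110,80,80)),('scene',(340,200,80,70))):
    sc=7
    a=cv2.imread(f'pics/{n}3.png')[y0:y0+h,x0:x0+w]; a=cv2.resize(a,None,fx=sc,fy=sc,interpolation=cv2.INTER_CUBIC); o=np.array([x0,y0])
    t=np.linspace(0,2*np.pi,80); tp=.15-th0
    for r_ in(22,30):
        ring=np.c_[rc0+r_*np.cos(t)[:,None]*np.cos(tp)*xw+r_*np.sin(t)[:,None]*yw, 285.5-r_*np.cos(t)*np.sin(tp)]
        q=(proj(n,ring)-o+.5)*sc-.5; cv2.polylines(a,[np.int32(q)],True,(0,255,0),1)
    cv2.imwrite(f'pics/o4{n}{lab}.png',a)
ims=[cv2.imread(f'pics/o4{n}a.png')[:490] for n in('top','scene')]
cv2.imwrite('pics/o4.png',cv2.resize(np.hstack(ims),None,fx=.71,fy=.71))
E
```

```text
tri [675.93821226 -25.56772304 291.03985137] [672.62852959 -26.62250109 290.12300445]
[-0.1500467  -0.24592127 -1.27234573] 6.9
top 329 [678.87807948 -25.53270262 288.65302968] [649.03242774 -54.39050583 280.76094128] [707.77079762   2.1418454  296.95442801] [679.37202194 -24.06240241 288.7111218 ]
scene 162 [677.813769   -21.94047955 288.32568245] [645.97533738 -50.0177837  273.27432134] [ 7.07664569e+02 -2.81125333e-02  2.98115594e+02] [679.81083944 -21.3359679  288.57019916]
```

View pics/o4.png

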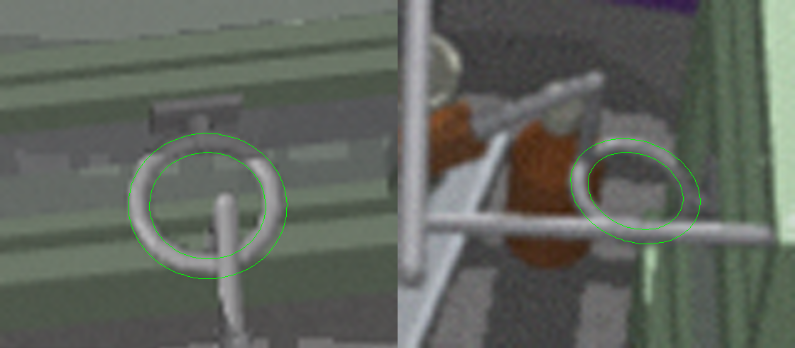

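The overlay shows the ring centre at about (676,-26,286), so the sash is roughly at 0, and the pole model matches. Joint 6 is at -2.46, close to its range, so I'll fit a kinematic model and check the pull path before going on.

```bash

cat > kin.py <<'E'
from mv import *
from scipy.optimize import least_squares
def fk(j,p):
    a1,d1,L1,a3,L2,Lt=p
    Rz=lambda t:R.from_euler('z',t);Ry=lambda t:R.from_euler('y',t)
    q=Rz(j[0]);x=q.apply([a1,0,d1]);q=q*Ry(j[1]);x=x+q.apply([0,0,L1]);q=q*Ry(j[2]);x=x+q.apply([a3,0,L2]);q=q*Rz(j[3])*Ry(j[4]);x=x+q.apply([0,0,Lt]);q=q*Rz(j[5]+np.pi)
    return x,q
D=[([-1.45164538e+00,4.90907813e-01,1.55887832e+00,-2.18795703e-05,1.09168108e+00,-1.05606986e-01],[139.31064806,-609.30999085,214.66356331],[3.14156012e+00,-1.22694403e-04,-1.34602830e+00]),
([5.71662265e-02,3.21721350e-01,1.93116272e+00,5.76967743e-04,8.88487290e-01,-1.35887867e+00],[472.92550262,93.19462148,188.96950661],[3.14147059,-4.84385985e-04,1.41568114]),
([4.72368099e-02,5.13254240e-01,2.04942797e+00,-2.83455181e-04,5.80612947e-01,-1.35693026e+00],[472.80928777,88.28190053,68.41405441],[-3.13996183,5.12891666e-04,1.40440463]),
([-0.30305821,0.16521666,2.04507202,0.58708599,0.42682976,-2.46114171],[556.74319228,-39.71968648,272.76827217],[2.53187185,9.96407488e-04,1.68119063])]
s=env.state();D.append((s['joints'],s['eef_pos'],s['tcp_rot']))
def ee(p): return np.concatenate([fk(j,p)[0]-np.array(x) for j,x,r in D])
f=least_squares(ee,[0,300,500,0,500,250]);p=f.x
def ik(pos,rot,j0):
    g=lambda j:np.r_[(fk(j,p)[0]-pos)/100,(fk(j,p)[1].inv()*rot).as_rotvec()*3]
    return least_squares(g,j0)
lo=np.array([-3.1,-.84,.05,-1.13,.06,-2.69]);hi=np.array([3.1,2.19,2.79,4.28,2.93,2.69])
E
python3 - <<'E'
from kin import *
np.set_printoptions(precision=3,suppress=True)
print(p,np.abs(f.fun).max(),[np.degrees((fk(j,p)[1].inv()*R.from_euler('xyz',r)).magnitude()).round(2) for j,x,r in D])
xw=np.array([.994,.110])
o=np.array([723.3,-20.8])
for pitch in(35,32):
  for yaw in (6.3,0,-8):
    j=np.array(D[-1][0]) 
    for th in np.linspace(0,.5,6):
        t=.15-th;C=np.array([-47.6*np.cos(th)-185.7*np.sin(th),100+185.7*np.cos(th)-47.6*np.sin(th)])
        b=C+26*np.array([-np.cos(t),np.sin(t)])+[8,18]
        bend=np.r_[o+xw*b[0],b[1]]
        M,_=Rpole(yaw,pitch);mid=bend-M@[125,0,0];pos,rot=tool_for_mid(mid,yaw,pitch)
        k=ik(pos,rot,j);j=k.x;j2=j.copy()
        print(pitch,yaw,round(th,1),mid.round(0),j,round(k.cost,5),'OK' if (j>lo).all()&(j<hi).all() else 'X')
E
```

```text
[-43.265 168.529 731.071  63.953 393.942 381.194] 67.11524543067425 [np.float64(0.0), np.float64(0.0), np.float64(0.0), np.float64(0.0), np.float64(0.0)]
35 6.3 0.0 [557. -39. 236.] [-0.18   0.259  2.179  0.974  0.199 -2.775] 0.0 X
35 6.3 0.1 [538. -41. 228.] [-0.196  0.256  2.226  1.188  0.187 -3.005] 0.0 X
35 6.3 0.2 [521. -43. 218.] [-0.213  0.258  2.276  1.46   0.184 -3.296] 0.0 X
35 6.3 0.3 [504. -45. 206.] [-0.23   0.268  2.328  1.765  0.196 -3.622] 0.0 X
35 6.3 0.4 [489. -47. 192.] [-0.248  0.286  2.382  2.052  0.229 -3.931] 0.0 X
35 6.3 0.5 [475. -48. 178.] [-0.266  0.314  2.438  2.285  0.282 -4.189] 0.0 X
35 0 0.0 [556. -28. 236.] [-0.081  0.253  2.191  0.484  0.101 -2.119] 0.0 OK
35 0 0.1 [538. -30. 228.] [-0.092  0.249  2.239  0.875  0.069 -2.52 ] 0.0 OK
35 0 0.2 [520. -32. 218.] [-0.104  0.252  2.29   1.718  0.06  -3.374] 0.0 X
35 0 0.3 [504. -34. 206.] [-0.116  0.262  2.344  2.391  0.097 -4.059] 0.0 X
35 0 0.4 [488. -35. 192.] [-0.128  0.28   2.399  2.669  0.162 -4.351] 0.0 X
35 0 0.5 [475. -37. 178.] [-0.141  0.308  2.457  2.802  0.244 -4.497] 0.0 X
35 -8 0.0 [557. -14.
[... 1137 characters left out ...]
.0 OK
32 0 0.3 [500. -34. 211.] [-0.111  0.24   2.289  0.803  0.082 -2.467] 0.0 OK
32 0 0.4 [485. -35. 198.] [-0.123  0.253  2.343  1.724  0.066 -3.399] 0.0 X
32 0 0.5 [471. -37. 183.] [-0.134  0.276  2.399  2.458  0.113 -4.146] 0.0 X
32 -8 0.0 [553. -13. 241.] [ 0.04   0.242  2.136 -0.422  0.233 -1.006] 0.0 OK
32 -8 0.1 [535. -15. 233.] [ 0.036  0.235  2.184 -0.501  0.194 -0.928] 0.0 OK
32 -8 0.2 [517. -17. 223.] [ 0.032  0.235  2.235 -0.648  0.15  -0.782] 0.0 OK
32 -8 0.3 [501. -19. 211.] [ 0.028  0.241  2.287 -0.964  0.108 -0.467] 0.0 OK
32 -8 0.4 [486. -21. 198.] [ 0.023  0.254  2.342 -1.647  0.086  0.215] 0.0 X
32 -8 0.5 [472. -22. 183.] [ 0.019  0.276  2.398 -2.363  0.119  0.931] 0.0 X
```

```bash

python3 - <<'E'
s=open('kin.py').read()
s=s.replace("a1,d1,L1,a3,L2,Lt=p","a1,d1,L1,a3,L2,Lt,dy=p").replace("q.apply([a1,0,d1])","q.apply([a1,dy,d1])").replace("[0,300,500,0,500,250]","[0,300,500,0,500,250,60]")
open('kin.py','w').write(s)
E
python3 - <<'E'
from kin import *
np.set_printoptions(precision=3,suppress=True)
print(p,np.abs(f.fun).max())
xw=np.array([.994,.110])
o=np.array([723.3,-20.8])
for flip in(0,1):
 for pitch in(35,31):
  for yaw in (6.3,0,-8):
    j=np.array(D[-1][0]); j[5]+=np.pi*flip
    for th in np.linspace(0,.5,6):
        t=.15-th;C=np.array([-47.6*np.cos(th)-185.7*np.sin(th),100+185.7*np.cos(th)-47.6*np.sin(th)])
        b=C+26*np.array([-np.cos(t),np.sin(t)])+[8,18]
        bend=np.r_[o+xw*b[0],b[1]]
        M,_=Rpole(yaw,pitch);mid=bend-M@[125,0,0];pos,rot=tool_for_mid(mid,yaw,pitch)
        if flip: rot=rot*R.from_euler('z',np.pi)
        k=ik(pos,rot,j);j=k.x;j2=j.copy()
        if round(th,1) in(0,.2,.5):print(flip,pitch,yaw,round(th,1),mid.round(0),j,round(k.cost,5),'OK' if (j>lo).all()&(j<hi).all() else 'X')
E
```

```text
[  0.    196.7   586.8    43.1   411.    271.866  65.9  ] 2.155685166371768e-06
0 35 6.3 0.0 [557. -39. 236.] [-0.297  0.25   2.106  0.833  0.312 -2.719] 0.0 X
0 35 6.3 0.2 [521. -43. 218.] [-0.336  0.236  2.203  1.074  0.285 -3.   ] 0.0 X
0 35 6.3 0.5 [475. -48. 178.] [-0.396  0.268  2.346  1.647  0.283 -3.647] 0.0 X
0 35 0 0.0 [556. -28. 236.] [-0.232  0.244  2.115  0.63   0.226 -2.379] 0.0 OK
0 35 0 0.2 [520. -32. 218.] [-0.265  0.23   2.213  0.97   0.183 -2.752] 0.0 X
0 35 0 0.5 [475. -37. 178.] [-0.317  0.262  2.358  1.916  0.191 -3.756] 0.0 X
0 35 -8 0.0 [557. -14. 236.] [-0.145  0.247  2.112  0.016  0.172 -1.591] 0.0 OK
0 35 -8 0.2 [521. -18. 218.] [-0.169  0.231  2.211  0.19   0.09  -1.785] 0.0 OK
0 35 -8 0.5 [476. -23. 178.] [-0.209  0.262  2.357  2.717  0.096 -4.346] 0.0 X
0 31 6.3 0.0 [552. -40. 243.] [-0.288  0.236  2.063  0.553  0.39  -2.435] 0.0 OK
0 31 6.3 0.2 [516. -44. 225.] [-0.324  0.218  2.16   0.704  0.342 -2.624] 0.0 OK
0 31 6.3 0.5 [470. -49. 185.] [-0.382  0.239  2.304  1.153  0.269 -3.14 ] 0.0 X
0 31 0 0.0 [551. -28. 243.] [-0.226  0.231  2.072  0.365  0.33  
[... 1151 characters left out ...]
-40. 243.] [-0.288  0.236  2.063  0.553  0.39   0.707] 0.0 OK
1 31 6.3 0.2 [516. -44. 225.] [-0.324  0.218  2.16   0.704  0.342  0.518] 0.0 OK
1 31 6.3 0.5 [470. -49. 185.] [-0.382  0.239  2.304  1.153  0.269  0.002] 0.0 OK
1 31 0 0.0 [551. -28. 243.] [-0.226  0.231  2.072  0.365  0.33   1.029] 0.0 OK
1 31 0 0.2 [515. -32. 225.] [-0.258  0.211  2.17   0.519  0.268  0.845] 0.0 OK
1 31 0 0.5 [470. -37. 185.] [-0.308  0.233  2.315  1.133  0.173  0.178] 0.0 OK
1 31 -8 0.0 [552. -13. 243.] [-0.144  0.233  2.069  0.008  0.299  1.559] 0.0 OK
1 31 -8 0.2 [516. -17. 225.] [-0.169  0.213  2.168  0.068  0.221  1.479] 0.0 OK
1 31 -8 0.5 [471. -22. 185.] [-0.207  0.233  2.314  0.567  0.064  0.947] 0.0 OK
```

```bash

python3 - <<'E'
from kin import *
np.set_printoptions(precision=3,suppress=True)
xw=np.array([.994,.110])
o=np.array([723.3,-20.8])
for yaw0,yaw1 in ((6.3,6.3),(6.3,0),(0,0),(0,-8),(-4,-8)):
  for p0,p1 in ((33,28),(33,25),(33,20),(30,22),(30,15)):
    j=np.array(D[-1][0]);J=[]
    for th in np.linspace(0,.5,11):
        s=th/.5;yaw=yaw0+(yaw1-yaw0)*s;pitch=p0+(p1-p0)*s
        t=.15-th;C=np.array([-47.6*np.cos(th)-185.7*np.sin(th),100+185.7*np.cos(th)-47.6*np.sin(th)])
        b=C+26*np.array([-np.cos(t),np.sin(t)])+[8,18]
        bend=np.r_[o+xw*b[0],b[1]]
        M,_=Rpole(yaw,pitch);mid=bend-M@[125,0,0];pos,rot=tool_for_mid(mid,yaw,pitch)
        k=ik(pos,rot,j);j=k.x;J.append(j)
    J=np.array(J);print((yaw0,yaw1),(p0,p1),'j6',J[:,5].min().round(2),'j5',J[:,4].min().round(2),'j4',J[:,3].max().round(2),mid.round(0))
E
```

```text
(6.3, 6.3) (33, 28) j6 -2.8 j5 0.3 j4 0.82 [467. -49. 191.]
(6.3, 6.3) (33, 25) j6 -2.56 j5 0.35 j4 0.68 [464. -49. 196.]
(6.3, 6.3) (33, 20) j6 -2.56 j5 0.35 j4 0.68 [460. -50. 206.]
(6.3, 6.3) (30, 22) j6 -2.38 j5 0.41 j4 0.5 [462. -50. 202.]
(6.3, 6.3) (30, 15) j6 -2.38 j5 0.41 j4 0.5 [457. -50. 217.]
(6.3, 0) (33, 28) j6 -2.56 j5 0.22 j4 0.68 [467. -37. 191.]
(6.3, 0) (33, 25) j6 -2.56 j5 0.3 j4 0.68 [464. -37. 196.]
(6.3, 0) (33, 20) j6 -2.56 j5 0.35 j4 0.68 [459. -37. 206.]
(6.3, 0) (30, 22) j6 -2.38 j5 0.38 j4 0.5 [461. -37. 202.]
(6.3, 0) (30, 15) j6 -2.38 j5 0.41 j4 0.5 [456. -37. 217.]
(0, 0) (33, 28) j6 -2.5 j5 0.22 j4 0.68 [467. -37. 191.]
(0, 0) (33, 25) j6 -2.25 j5 0.28 j4 0.47 [464. -37. 196.]
(0, 0) (33, 20) j6 -2.22 j5 0.28 j4 0.47 [459. -37. 206.]
(0, 0) (30, 22) j6 -2.1 j5 0.36 j4 0.32 [461. -37. 202.]
(0, 0) (30, 15) j6 -2.07 j5 0.36 j4 0.32 [456. -37. 217.]
(0, -8) (33, 28) j6 -2.22 j5 0.16 j4 0.47 [468. -22. 191.]
(0, -8) (33, 25) j6 -2.22 j5 0.26 j4 0.47 [465. -21. 196.]
(0, -8) (33, 20) j6 -2.22 j5 0.28 j4 0.47 [461. -21. 206.]
(0, -8) (30, 22) j6 -2.07 j5 0.35 j4 0.32 [462. -21. 202.]
(0, -8) (30, 15) j6 -2.07 j5 0.36 j4 0.32 [457. -20. 217.]
(-4, -8) (33, 28) j6 -1.93 j5 0.16 j4 0.26 [468. -22. 191.]
(-4, -8) (33, 25) j6 -1.93 j5 0.25 j4 0.26 [465. -21. 196.]
(-4, -8) (33, 20) j6 -1.93 j5 0.25 j4 0.26 [461. -21. 206.]
(-4, -8) (30, 22) j6 -1.84 j5 0.34 j4 0.17 [462. -21. 202.]
(-4, -8) (30, 15) j6 -1.84 j5 0.34 j4 0.17 [457. -20. 217.]
```

With the wrist model, pitch going from 32 to 24 degrees and yaw from 0 to -4 keeps every joint within range. Next is the pose above the ring.

```bash

cat > plan.py <<'E'
from kin import *
xw=np.array([.994,.110]);org=np.array([723.3,-20.8])
A=np.array([106.1,0,-27.0]); H=np.array([108.2,0,-10.])
def ringC(th): return np.array([-47.6*np.cos(th)-185.7*np.sin(th),100+185.7*np.cos(th)-47.6*np.sin(th)])
def W(b): return np.r_[org+xw*b[0],b[1]]
def wire(th):
    t=.15-th; return W(ringC(th)+26*np.array([-np.cos(t),np.sin(t)]))
def mid_for(pt,world,yaw,pitch):
    M,_=Rpole(yaw,pitch); return np.array(world)-M@pt
def check(T,j):
    J=[]
    for p_,q in T:
        k=ik(p_,q,j); j=k.x; J.append(j); assert k.cost<1e-6,k.cost
    J=np.array(J); print('margins',(J-lo).min(0).round(2),(hi-J).min(0).round(2),'maxstep',np.abs(np.diff(J,axis=0)).max(0).round(3) if len(J)>1 else ''); return J
E
python3 - <<'E'
from plan import *
P0=tool_for_mid((551.7,-40.1,288),6.3,35)  # commanded
m0=np.array([551.7,-40.1,288.])
a=W([ringC(0)[0]-4,286.6]); mp=mid_for(A,a+[0,0,50],0,32)
print('mid',mp)
T=[]
for i in range(1,7):
    s=i/6;T.append(tool_for_mid(m0+(mp-m0)*s,6.3*(1-s),35-3*s))
rows(T,-1,P0);check(T,D[-1][0])
print(start()[0],P0[0])
E
```

```text
mid [567.72387686 -26.476      303.27286466]
-1, 1.9, 3.7, -0.5, 0.5, -0.6, 0.9
-1, 3.7, 7.4, -0.9, 1.0, -1.2, 1.7
-1, 5.6, 11.1, -1.4, 1.5, -1.8, 2.6
-1, 7.5, 14.8, -1.8, 2.0, -2.3, 3.5
-1, 9.4, 18.5, -2.3, 2.5, -2.9, 4.4
-1, 11.3, 22.2, -2.8, 3.0, -3.5, 5.3
margins [2.81 1.   1.91 1.38 0.37 0.31] [3.32 2.02 0.76 3.75 2.46 4.67] maxstep [0.015 0.002 0.014 0.06  0.012 0.084]
[556.90949122 -39.28715111 273.02686371] [556.99486815 -39.51544111 273.41841359]
```

{"method": "arm_command", "body": {"motion": [-1,2,3.5,-0.5,0.5,-0.6,0.9,-1,3.5,7.5,-1,1,-1.2,1.7,-1,5.5,11,-1.5,1.5,-1.8,2.6,-1,7.5,15,-2,2,-2.3,3.5,-1,9.5,18.5,-2.3,2.5,-2.9,4.4,-1,11.3,22.2,-2.8,3,-3.5,5.3,-1,11.3,22.2,-2.8,3,-3.5,5.3,-1,11.3,22.2,-2.8,3,-3.5,5.3]}}

```text
t: 7.7
eef_pos: [572.2, -25.9, 288.3]
tcp_rot: [2.583, 0.0, 1.572]
ft_force: [-0.8, -0.6, -1.4]
opening: 0.188
```

```bash
cat > look.py <<'E'
import sys
from ov import *
from plan import *
def look(tag,th,boxes=(('top',(315,110,90,100)),('scene',(330,190,90,100)))):
    s=env.state();print(s['t'],s['eef_pos'].round(1),s['ft_force'].round(2),'op',round(s['opening'],3),'j',s['joints'].round(2))
    a,r=start(); R_=r.as_matrix();Mx=np.c_[R_[:,1],R_[:,0],-R_[:,2]]
    mid=a-19*R_[:,2]-Mx@[-4,0,4]; print('bend',(mid+Mx@[125,0,0]).round(1),'tip',(mid+Mx@[96.3,0,-41]).round(1))
    T=np.eye(4);T[:3,:3]=Mx;T[:3,3]=mid; out=[]
    for n,(x0,y0,w,h) in boxes:
        snap(n,n+tag); sc=390/w; c=cv2.imread(f'pics/{n}{tag}.png')[y0:y0+h,x0:x0+w]; c=cv2.resize(c,None,fx=sc,fy=sc,interpolation=cv2.INTER_CUBIC); o=np.array([x0,y0])
        raw=c.copy()
        draw(c,n,box(T,(97,0,0),(64,8,8)),(255,255,0),sc,o)
        q=(proj(n,[mid+Mx@[125,0,0],mid+Mx@[96.3,0,-41]])-o+.5)*sc-.5
        cv2.line(c,tuple(np.int32(q[0])),tuple(np.int32(q[1])),(0,0,255),1)
        t=np.linspace(0,2*np.pi,80);tp=.15-th;C=ringC(th);yw=np.array([-.11,.994])
        for r_ in(22,30):
            ring=np.c_[org+(C[0]+r_*np.cos(t)[:,None]*np.cos(tp))*xw+r_*np.sin(t)[:,None]*yw, C[1]-r_*np.cos(t)*np.sin(tp)]
            q=(proj(n,ring)-o+.5)*sc-.5; cv2.polylines(c,[np.int32(q)],True,(0,255,0),1)
        out.append(np.vstack([raw[:299],c[:299]]) if 0 else np.vstack([cv2.resize(raw,(390,int(raw.shape[0]*390/raw.shape[1])))[:299],c[:299]]))
    k=min(o.shape[0] for o in out); cv2.imwrite(f'pics/L{tag}.png',np.hstack([o[:k] for o in out]))
if __name__=='__main__': look(sys.argv[1],float(sys.argv[2]))
E
python3 look.py 5 0
```

```text
7.7 [572.2 -25.9 288.3] [-0.78 -0.55 -1.38] op 0.188 j [-0.21  0.17  1.96  0.25  0.47 -1.98]
bend [673.6 -25.7 369.4] tip [671.  -25.7 319.4]
```

View pics/L5.png

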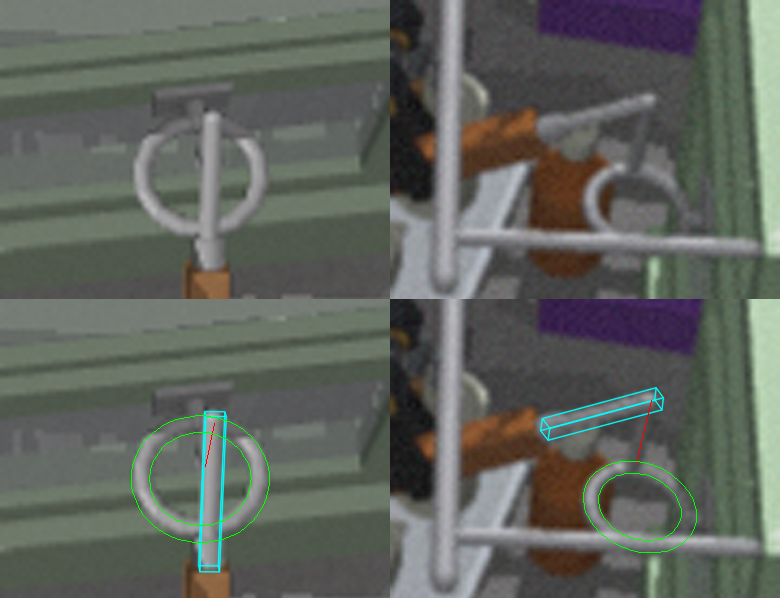

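The hook hangs above the ring opening: in the top view the bend is at crop (212,115) over the ring centre (202,178), and both outlines match. I'll lower the hook in and draw it up to the wire.

```bash
python3 - <<'E'
from plan import *
a=W([ringC(0)[0]-4,286.6]); mp=mid_for(A,a+[0,0,50],0,32); P0=tool_for_mid(mp,0,32)
m1=mp-[0,0,50]; m2=mid_for(H,wire(0),0,32); print(m1,m2,wire(0))
T=[tool_for_mid(mp-[0,0,z],0,32) for z in(6,16,26,36,44,50,50)]
for i in range(1,5): T.append(tool_for_mid(m1+(m2-m1)*i/4,0,32))
rows(T,-1,P0);check(T,env.state()['joints'])
E
```

```text
[567.72387686 -26.476      253.27286466] [553.37380362 -28.86388528 240.72860802] [650.43180026 -28.86388528 289.58539144]
-1, 0.0, -3.2, 5.1, 0.0, 0.0, 0.0
-1, 0.0, -8.5, 13.6, 0.0, 0.0, 0.0
-1, 0.0, -13.8, 22.0, 0.0, 0.0, 0.0
-1, 0.0, -19.1, 30.5, 0.0, 0.0, 0.0
-1, 0.0, -23.3, 37.3, 0.0, 0.0, 0.0
-1, 0.0, -26.5, 42.4, 0.0, 0.0, 0.0
-1, 0.0, -26.5, 42.4, 0.0, 0.0, 0.0
-1, -0.6, -31.2, 43.2, 0.0, 0.0, 0.0
-1, -1.2, -35.9, 43.9, 0.0, 0.0, 0.0
-1, -1.8, -40.6, 44.7, 0.0, 0.0, 0.0
-1, -2.4, -45.3, 45.4, 0.0, 0.0, 0.0
margins [2.87 1.02 1.92 1.39 0.24 0.52] [3.32 1.95 0.71 3.86 2.47 4.68] maxstep [0.003 0.014 0.015 0.02  0.026 0.023]
```

{"method": "arm_command", "body": {"motion": [-1,0,-3,5,0,0,0,-1,0,-8.5,13.5,0,0,0,-1,0,-14,22,0,0,0,-1,0,-19,30.5,0,0,0,-1,0,-23.5,37.5,0,0,0,-1,0,-26.5,42.5,0,0,0,-1,0,-26.5,42.5,0,0,0,-1,-0.5,-31,43,0,0,0,-1,-1,-36,44,0,0,0,-1,-2,-40.5,44.5,0,0,0,-1,-2.5,-45.5,45.5,0,0,0,-1,-2.5,-45.5,45.5,0,0,0]}}

```text
t: 9.0
eef_pos: [557.4, -28.9, 225.7]
tcp_rot: [2.583, 0.0, 1.571]
ft_force: [-0.1, 0.3, -1.8]
opening: 0.187
```

```bash
python3 look.py 6 0
```

```text
9.0 [557.4 -28.9 225.7] [-0.06  0.31 -1.75] op 0.187 j [-0.23  0.24  2.08  0.42  0.3  -2.17]
bend [658.9 -28.8 306.7] tip [656.3 -28.8 256.8]
```

View pics/L6.png

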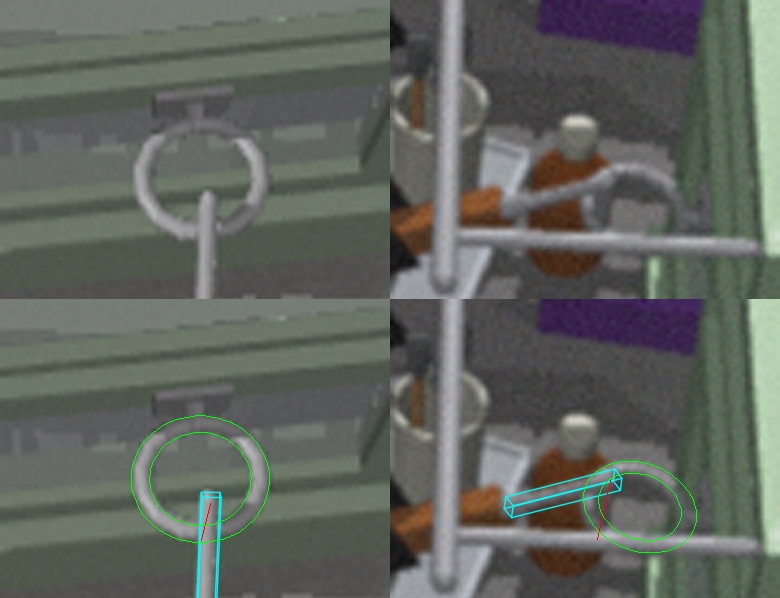

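The hook is through the ring: the bend is inside it at top crop (205,195), with the rod over the outer wire and almost no force. I'll pull in two stages.

```bash
python3 - <<'E'
from plan import *
def pose(th):
    s=min(th/.5,1); y,pt=-4*s,32-8*s; return tool_for_mid(mid_for(H,wire(th),y,pt),y,pt)
T=[pose(t) for t in np.arange(1,19)*.3/18]
rows(T,-1,pose(0));J=check(T,env.state()['joints'])
T2=[pose(t) for t in np.arange(1,17)*.2/16+.3]
print();rows(T2,-1,pose(.3));check(T2,J[-1])
E
```

```text
-1, -0.1, -3.3, -1.1, 0.3, -0.1, 0.1
-1, -0.3, -6.7, -2.2, 0.5, -0.1, 0.2
-1, -0.4, -10.0, -3.2, 0.8, -0.2, 0.3
-1, -0.5, -13.4, -4.2, 1.1, -0.3, 0.5
-1, -0.6, -16.8, -5.1, 1.3, -0.3, 0.6
-1, -0.7, -20.1, -5.9, 1.6, -0.4, 0.7
-1, -0.8, -23.5, -6.7, 1.9, -0.5, 0.8
-1, -0.9, -26.8, -7.4, 2.1, -0.5, 0.9
-1, -1.0, -30.2, -8.1, 2.4, -0.6, 1.0
-1, -1.1, -33.6, -8.7, 2.7, -0.7, 1.1
-1, -1.2, -36.9, -9.3, 2.9, -0.7, 1.3
-1, -1.3, -40.3, -9.8, 3.2, -0.8, 1.4
-1, -1.4, -43.7, -10.2, 3.5, -0.9, 1.5
-1, -1.5, -47.0, -10.6, 3.7, -0.9, 1.6
-1, -1.5, -50.4, -10.9, 4.0, -1.0, 1.7
-1, -1.6, -53.7, -11.2, 4.3, -1.1, 1.9
-1, -1.7, -57.1, -11.4, 4.5, -1.1, 2.0
-1, -1.7, -60.4, -11.6, 4.8, -1.2, 2.1
margins [2.86 1.04 2.04 1.43 0.24 0.53] [3.33 1.96 0.62 3.87 2.62 4.73] maxstep [0.001 0.003 0.005 0.008 0.001 0.009]

-1, -0.1, -2.5, 0.1, 0.2, -0.0, 0.1
-1, -0.3, -5.0, 0.3, 0.4, -0.1, 0.2
-1, -0.4, -7.4, 0.5, 0.6, -0.1, 0.3
-1, -0.5, -9.9, 0.7, 0.8, -0.2, 0.4
-1, -0.6, -12.3, 0.9, 1.0, -0.2, 0.4
-1, -0.7, -14.8, 1.2, 1.2, -0.3, 0.5
-1, -0.8, -17.2, 1.5, 1.4, -0.3, 0.6
-1, -0.9, -19.6, 1.9, 1.6, -0.4, 0.7
-1, -1.0, -22.1, 2.2, 1.8, -0.4, 0.8
-1, -1.1, -24.5, 2.6, 2.0, -0.4, 0.9
-1, -1.2, -26.8, 3.1, 2.2, -0.5, 1.0
-1, -1.3, -29.2, 3.5, 2.4, -0.5, 1.1
-1, -1.4, -31.6, 4.0, 2.6, -0.6, 1.2
-1, -1.5, -33.9, 4.5, 2.8, -0.6, 1.3
-1, -1.5, -36.3, 5.1, 3.0, -0.7, 1.4
-1, -1.6, -38.6, 5.7, 3.2, -0.7, 1.4
margins [2.85 1.04 2.13 1.38 0.24 0.66] [3.34 1.98 0.56 3.98 2.62 4.66] maxstep [0.    0.001 0.004 0.004 0.001 0.004]
```

{"method": "arm_command", "body": {"motion": [-1,-0.1,-3.3,-1.1,0.3,-0.1,0.1,-1,-0.3,-6.7,-2.2,0.5,-0.1,0.2,-1,-0.4,-10,-3.2,0.8,-0.2,0.3,-1,-0.5,-13.4,-4.2,1.1,-0.3,0.5,-1,-0.6,-16.8,-5.1,1.3,-0.3,0.6,-1,-0.7,-20.1,-5.9,1.6,-0.4,0.7,-1,-0.8,-23.5,-6.7,1.9,-0.5,0.8,-1,-0.9,-26.8,-7.4,2.1,-0.5,0.9,-1,-1,-30.2,-8.1,2.4,-0.6,1,-1,-1.1,-33.6,-8.7,2.7,-0.7,1.1,-1,-1.2,-36.9,-9.3,2.9,-0.7,1.3,-1,-1.3,-40.3,-9.8,3.2,-0.8,1.4,-1,-1.4,-43.7,-10.2,3.5,-0.9,1.5,-1,-1.5,-47,-10.6,3.7,-0.9,1.6,-1,-1.5,-50.4,-10.9,4,-1,1.7,-1,-1.6,-53.7,-11.2,4.3,-1.1,1.9,-1,-1.7,-57.1,-11.4,4.5,-1.1,2,-1,-1.7,-60.4,-11.6,4.8,-1.2,2.1]}}

```text
t: 10.9
eef_pos: [500.3, -30.5, 203.6]
tcp_rot: [2.667, 0.0, 1.529]
ft_force: [0.7, 0.4, -1.9]
opening: 0.186
```

```bash
python3 look.py 7 0.3
```

```text
10.9 [500.3 -30.5 203.6] [ 0.73  0.39 -1.9 ] op 0.186 j [-0.24  0.2   2.17  0.3   0.31 -2.04]
bend [608.  -35.  275.9] tip [601.3 -34.7 226.3]
```

View pics/L7.png

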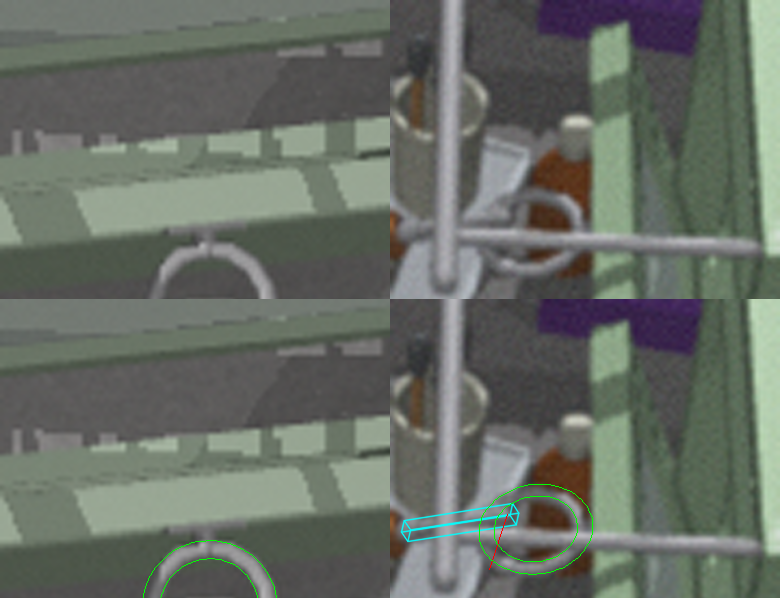

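The sash is now at about 0.3 and the ring matches the model at that angle (scene crop (535,235)). Pulling on to the stop.

{"method": "arm_command", "body": {"motion": [-1,-0.1,-2.5,0.1,0.2,0,0.1,-1,-0.3,-5,0.3,0.4,-0.1,0.2,-1,-0.4,-7.4,0.5,0.6,-0.1,0.3,-1,-0.5,-9.9,0.7,0.8,-0.2,0.4,-1,-0.6,-12.3,0.9,1,-0.2,0.4,-1,-0.7,-14.8,1.2,1.2,-0.3,0.5,-1,-0.8,-17.2,1.5,1.4,-0.3,0.6,-1,-0.9,-19.6,1.9,1.6,-0.4,0.7,-1,-1,-22.1,2.2,1.8,-0.4,0.8,-1,-1.1,-24.5,2.6,2,-0.4,0.9,-1,-1.2,-26.8,3.1,2.2,-0.5,1,-1,-1.3,-29.2,3.5,2.4,-0.5,1.1,-1,-1.4,-31.6,4,2.6,-0.6,1.2,-1,-1.5,-33.9,4.5,2.8,-0.6,1.3,-1,-1.5,-36.3,5,3,-0.7,1.4,-1,-1.6,-38.6,5.7,3.2,-0.7,1.4,-1,-1.6,-38.6,5.7,3.2,-0.7,1.4]}}

```text
t: 12.7
eef_pos: [469.1, -30.9, 181.1]
tcp_rot: [2.722, 0.001, 1.502]
ft_force: [3.1, 0.6, -1.2]
opening: 0.185
```

```bash
python3 - <<'E'
from look import look
look('8',.5,(('top',(315,140,90,100)),('scene',(310,190,90,100))))
E
```

```text
12.7 [469.1 -30.9 181.1] [ 3.11  0.61 -1.18] op 0.185 j [-0.25  0.21  2.23  0.25  0.3  -1.97]
bend [580.5 -38.5 247.4] tip [571.1 -37.9 198.3]
```

View pics/L8.png

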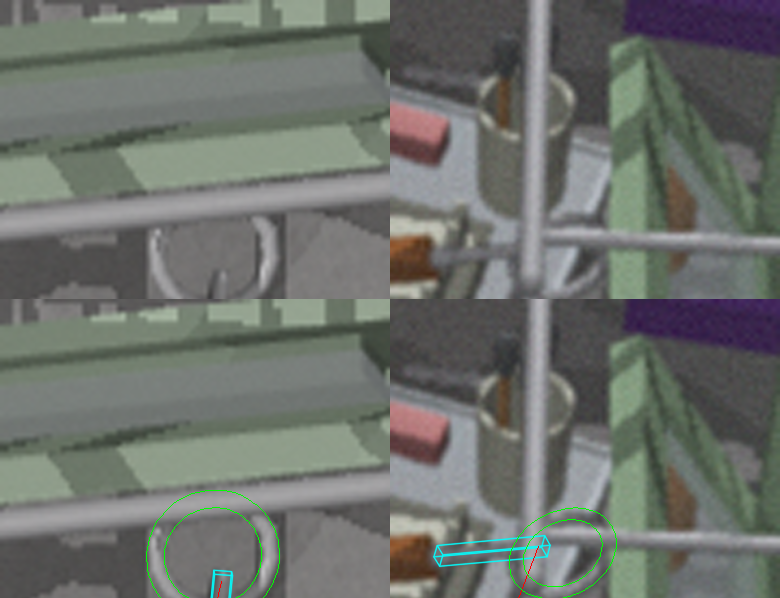

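The sash is close to 0.5: the ring matches the model at crop (212,255) with a 3 N pull. I'll press gently on to confirm it's against the stop.

{"method": "arm_command", "body": {"motion": [-1,-0.1,-1.2,0.3,0,0,0,-1,-0.1,-2.4,0.6,0,0,0,-1,-0.1,-2.4,0.6,0,0,0]}}

```text
t: 13.1
eef_pos: [469.0, -31.3, 180.8]
tcp_rot: [2.717, 0.002, 1.501]
ft_force: [11.8, 1.7, 1.1]
opening: 0.185
```

The force rose to 12 N with no further movement, so the sash is against its stop. Now I'll plan the unhooking with clearances.

```bash
cat > unh.py <<'E'
from plan import *
def seg(p,a,b):
    a,b,p=map(np.array,(a,b,p));t=np.clip(np.dot(p-a,b-a)/np.dot(b-a,b-a),0,1);return np.linalg.norm(p-a-t*(b-a))
yw=np.array([-.11,.994])
def clear(mid,yaw,pitch,th=.5):
    M,_=Rpole(yaw,pitch);tp=.15-th;C=ringC(th);c=9
    t=np.linspace(0,2*np.pi,180)
    ring=np.c_[org+(C[0]+26*np.cos(t)[:,None]*np.cos(tp))*xw+26*np.sin(t)[:,None]*yw, C[1]-26*np.cos(t)*np.sin(tp)]
    g=lambda x,z:mid+M@np.array([x,0,z])
    return min(min(seg(r,g(125,0),g(96.3,-41)),seg(r,g(125,0),g(65,0))) for r in ring)-8
E
python3 - <<'E'
from unh import *
m0=mid_for(H,wire(.5),-4,24);print(m0,clear(m0,-4,24))
for fx,fz,up in((10,0,0.1),(12,2,.1),(14,6,.1),(14,6,0),(14,6,.2)):
  for pt in(24,28):
    mb=mid_for(H,wire(.5)+np.r_[xw*fx,fz],-4,pt)
    print(fx,fz,up,pt,[round(clear(mb+np.r_[xw*up*s,s],-4,pt),1) for s in(0,8,16,24,32,40,50,60)])
E
```

```text
[466.34311857 -30.6960068  196.35763291] -0.134976310488093
10 0 0.1 24 [np.float64(-2.1), np.float64(4.8), np.float64(8.3), np.float64(7.6), np.float64(7.0), np.float64(9.1), np.float64(15.7), np.float64(24.0)]
10 0 0.1 28 [np.float64(-2.8), np.float64(3.9), np.float64(9.5), np.float64(9.3), np.float64(9.2), np.float64(11.3), np.float64(17.4), np.float64(22.2)]
12 2 0.1 24 [np.float64(-1.1), np.float64(5.8), np.float64(9.9), np.float64(9.2), np.float64(8.9), np.float64(11.8), np.float64(18.5), np.float64(23.1)]
12 2 0.1 28 [np.float64(-2.0), np.float64(4.7), np.float64(11.2), np.float64(11.0), np.float64(11.2), np.float64(13.9), np.float64(19.4), np.float64(21.1)]
14 6 0.1 24 [np.float64(1.7), np.float64(8.7), np.float64(11.1), np.float64(10.4), np.float64(11.5), np.float64(15.5), np.float64(20.5), np.float64(23.0)]
14 6 0.1 28 [np.float64(0.6), np.float64(7.3), np.float64(12.7), np.float64(12.6), np.float64(13.7), np.float64(17.3), np.float64(18.3), np.float64(21.1)]
14 6 0 24 [np.float64(1.7), np.float64(9.0), np.float64(9.5), np.float64(8.0), np.float64(8.4), np.float64(12.3), np.float64(19.7), np.float64(28.2)]
14 6 0 28 [np.float64(0.6), np.float64(7.7), np.float64(11.1), np.float64(10.2), np.float64(10.6), np.float64(14.2), np.float64(21.1), np.float64(26.3)]
14 6 0.2 24 [np.float64(1.7), np.float64(8.3), np.float64(12.7), np.float64(12.7), np.float64(14.6), np.float64(15.7), np.float64(15.7), np.float64(17.9)]
14 6 0.2 28 [np.float64(0.6), np.float64(6.9), np.float64(13.2), np.float64(14.9), np.float64(14.7), np.float64(14.1), np.float64(13.5), np.float64(16.2)]
```

```bash
python3 - <<'E'
from unh import *
m0=mid_for(H,wire(.5),-4,24);q0=tool_for_mid(m0,-4,24)
P0=(q0[0]+q0[1].apply([-.1,-2.4,.6]),q0[1])
T=[]
for fx,fz in((1,1),(5,5),(9,9),(13,13),(15,21),(16,30),(17,39),(18,48),(19,57),(20,66),(20,70)):
    m=m0+np.r_[xw*fx,fz];print(round(clear(m,-4,24),1),end=' ');T.append(tool_for_mid(m,-4,24))
for k in(10,25,40,50,55,55): T.append(tool_for_mid(m-np.r_[xw*k,0],-4,24))
print();rows(T,-1,P0);J=check(T,env.state()['joints']);print('mid end',m-np.r_[xw*55,0])
E
python3 - <<'E'
import cv2,numpy as np
a=cv2.imread('pics/top5.png');b=cv2.imread('pics/scene5.png')
cv2.imwrite('pics/c5.png',np.hstack([cv2.resize(a[220:320,250:350],(400,400)),cv2.resize(b[210:310,240:340],(400,400))]))
E
```

```text
0.7 3.8 6.5 8.5 10.7 10.0 11.6 16.7 20.7 23.0 25.1 
-1, 0.3, 3.7, -1.1, 0.0, 0.0, 0.0
-1, 1.0, 8.9, -3.2, 0.0, 0.0, 0.0
-1, 1.7, 14.2, -5.2, 0.0, 0.0, 0.0
-1, 2.4, 19.4, -7.3, 0.0, 0.0, 0.0
-1, 2.8, 24.4, -13.8, 0.0, 0.0, 0.0
-1, 3.0, 29.0, -21.6, 0.0, 0.0, 0.0
-1, 3.1, 33.5, -29.4, 0.0, 0.0, 0.0
-1, 3.3, 38.1, -37.2, 0.0, 0.0, 0.0
-1, 3.5, 42.7, -45.1, 0.0, 0.0, 0.0
-1, 3.7, 47.2, -52.9, 0.0, 0.0, 0.0
-1, 3.7, 48.8, -56.5, 0.0, 0.0, 0.0
-1, 1.9, 39.9, -60.5, 0.0, 0.0, 0.0
-1, -0.8, 26.4, -66.5, 0.0, 0.0, 0.0
-1, -3.5, 12.9, -72.6, 0.0, 0.0, 0.0
-1, -5.3, 3.9, -76.6, 0.0, 0.0, 0.0
-1, -6.2, -0.6, -78.6, 0.0, 0.0, 0.0
-1, -6.2, -0.6, -78.6, 0.0, 0.0, 0.0
margins [2.81 0.87 2.04 1.26 0.24 0.72] [3.33 1.98 0.56 4.03 2.41 4.52] maxstep [0.016 0.024 0.028 0.016 0.028 0.027]
mid end [431.55311857 -34.5460068  266.35763291]
```

View pics/c5.png

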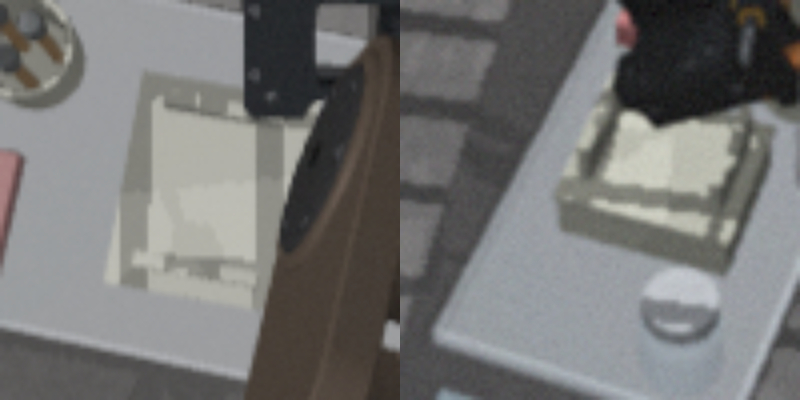

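The crop shows the organiser's left top corners at (142,72) and (105,283), and both walls. From these I'll work out the organiser's centre, then unhook.

{"method": "arm_command", "body": {"motion": [-1,0.3,3.7,-1.1,0,0,0,-1,1,9,-3.2,0,0,0,-1,1.7,14.2,-5.2,0,0,0,-1,2.4,19.4,-7.3,0,0,0,-1,2.8,24.4,-13.8,0,0,0,-1,3,29,-21.6,0,0,0,-1,3.1,33.5,-29.4,0,0,0,-1,3.3,38,-37,0,0,0,-1,3.5,42.5,-45,0,0,0,-1,3.7,47,-53,0,0,0,-1,3.7,49,-56.5,0,0,0,-1,2,40,-60.5,0,0,0,-1,-1,26.5,-66.5,0,0,0,-1,-3.5,13,-72.5,0,0,0,-1,-5.5,4,-76.5,0,0,0,-1,-6,-0.5,-78.5,0,0,0,-1,-6,-0.5,-78.5,0,0,0]}}

```text
t: 14.8
eef_pos: [433.5, -34.6, 251.2]
tcp_rot: [2.722, 0.001, 1.501]
ft_force: [0.4, -0.1, -0.4]
opening: 0.188
```

```bash
python3 - <<'E'
from look import *
look('9',.5,(('top',(315,140,90,100)),('scene',(290,180,120,130))))
c=atz('top',[[285.1,237.6],[275.9,290.4]],47);print(c)
d=c[0]-c[1];print(np.linalg.norm(d),np.degrees(np.arctan2(d[1],d[0])))
u=np.array([.9864,-.1644]);v=np.array([.1644,.9864]);cc=c.mean(0)[:2]-52*v;print('organiser centre',cc,'along/lat of mid vs it',(np.array([477,88.5])-cc)@u,(np.array([477,88.5])-cc)@v)
E
```

```text
14.8 [433.5 -34.6 251.2] [ 0.39 -0.11 -0.36] op 0.188 j [-0.29  0.03  2.19  0.18  0.51 -1.93]
bend [545.  -42.3 317.4] tip [535.5 -41.7 268.3]
[[539.92146728 131.88249252  47.        ]
 [418.07659534 150.6165293   47.        ]]
123.27666831909835 -8.740958461717252
organiser centre [470.45023131  89.95671091] along/lat of mid vs it 6.700175104731741 -0.3601176686618826
```

View pics/L9.png

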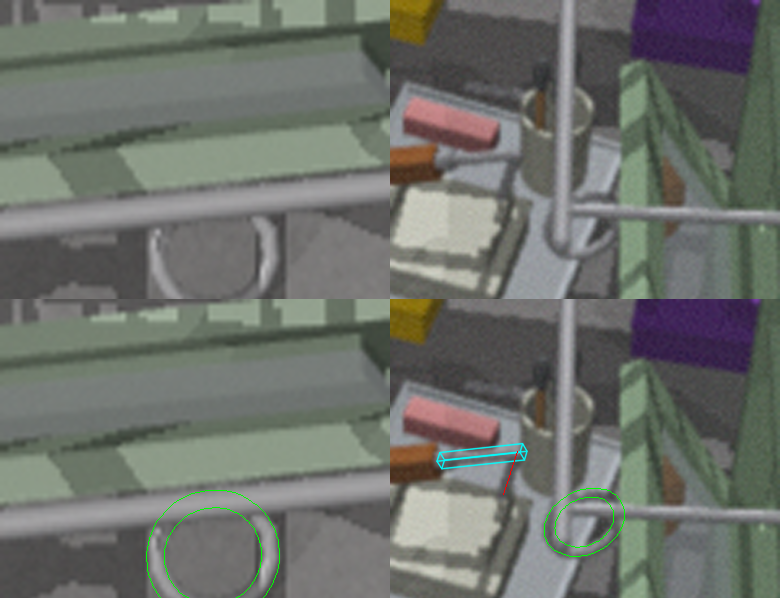

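View pics/scene9.png

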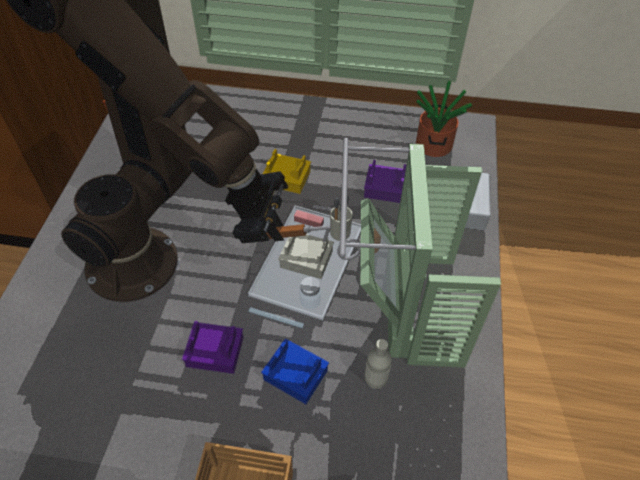

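The scene view shows the hook out of the ring, which is still at the fully open position (crop (585,225)), and the empty organiser at (305,255). The organiser measures out about 5 mm behind where the handle lay. I'll carry the pole back level above the notches and check the hold there.

```bash
python3 - <<'E'
from plan import *
q0=start();s0=np.array([431.55,-34.5,266.4]);P0=tool_for_mid(s0,-4,24)
print(q0[0],P0[0])
e=np.array([473.05,89.15,84+75.])
T=[]
for i in range(1,13):
    s=i/12;s=s*s*(3-2*s); m=s0+(e-s0)*[s**1.5,s,s]; T.append(tool_for_mid(m,-4-5.46*s,24*(1-s)))
T+=[T[-1]]*2
rows(T,-1,P0);check(T,env.state()['joints'])
E
```

```text
[434.38593309 -34.59033427 251.22015093] [433.99090737 -34.67068487 251.06987156]
-1, 2.4, -1.0, 1.9, 0.5, -0.0, 0.1
-1, 9.2, -3.5, 7.2, 1.8, -0.2, 0.4
-1, 19.4, -6.7, 15.5, 3.7, -0.3, 0.8
-1, 32.3, -10.0, 26.2, 6.2, -0.5, 1.3
-1, 47.1, -13.0, 38.7, 9.0, -0.7, 1.9
-1, 62.7, -15.4, 52.1, 12.0, -0.8, 2.6
-1, 78.5, -17.3, 65.8, 15.0, -1.0, 3.3
-1, 93.4, -18.5, 78.9, 17.8, -1.1, 3.9
-1, 106.6, -19.1, 90.6, 20.2, -1.1, 4.5
-1, 117.1, -19.4, 100.0, 22.2, -1.1, 5.0
-1, 124.1, -19.5, 106.3, 23.5, -1.1, 5.3
-1, 126.6, -19.5, 108.5, 24.0, -1.1, 5.4
-1, 126.6, -19.5, 108.5, 24.0, -1.1, 5.4
-1, 126.6, -19.5, 108.5, 24.0, -1.1, 5.4
margins [2.82 0.88 1.94 1.11 0.46 0.78] [3.05 1.81 0.6  4.11 2.16 4.04] maxstep [0.046 0.046 0.029 0.044 0.034 0.087]
```

{"method": "arm_command", "body": {"motion": [-1,2.5,-1,2,0.5,0,0.1,-1,9,-3.5,7,1.8,-0.2,0.4,-1,19.5,-6.5,15.5,3.7,-0.3,0.8,-1,32.5,-10,26,6.2,-0.5,1.3,-1,47,-13,38.5,9,-0.7,1.9,-1,62.5,-15.5,52,12,-0.8,2.6,-1,78.5,-17.5,66,15,-1,3.3,-1,93.5,-18.5,79,17.8,-1.1,3.9,-1,106.5,-19,90.5,20.2,-1.1,4.5,-1,117,-19.5,100,22.2,-1.1,5,-1,124,-19.5,106.5,23.5,-1.1,5.3,-1,126.5,-19.5,108.5,24,-1.1,5.4,-1,126.5,-19.5,108.5,24,-1.1,5.4,-1,126.5,-19.5,108.5,24,-1.1,5.4]}}

```text
t: 16.3
eef_pos: [469.0, 89.6, 144.1]
tcp_rot: [3.141, 0.0, 1.406]
ft_force: [-0.5, -0.4, -1.9]
opening: 0.187
```

```bash
cat > chk.py <<'E'
import sys
from look import *
def chk(tag,pole=None):
    s=env.state();print(s['t'],s['eef_pos'].round(1),s['tcp_rot'].round(3),s['ft_force'].round(2))
    a,r=start(); R_=r.as_matrix();Mx=np.c_[R_[:,1],R_[:,0],-R_[:,2]];mid=a-19*R_[:,2]-Mx@[-4,0,4]
    T=np.eye(4);T[:3,:3]=Mx;T[:3,3]=mid
    if pole is not None: T=pole
    print('mid',T[:3,3])
    O=TT(470.9,89.6,4,np.radians(-9.2)); out=[]
    for n,(x0,y0,w,h) in(('top',(265,195,80,110)),('scene',(265,200,100,137))):
        snap(n,n+tag);sc=390/w;c=cv2.imread(f'pics/{n}{tag}.png')[y0:y0+h,x0:x0+w];c=cv2.resize(c,None,fx=sc,fy=sc,interpolation=cv2.INTER_CUBIC);o=np.array([x0,y0])
        draw(c,n,box(T,(0,0,0),(130,18,22)),(0,255,0),sc,o);draw(c,n,box(T,(97,0,0),(64,8,8)),(255,255,0),sc,o)
        q=(proj(n,[T[:3,3]+T[:3,:3]@[125,0,0],T[:3,3]+T[:3,:3]@[96.3,0,-41]])-o+.5)*sc-.5
        cv2.line(c,tuple(np.int32(q[0])),tuple(np.int32(q[1])),(0,0,255),1)
        for sx in(-46,46): draw(c,n,box(O,(sx,0,61),(8,70,36)),(0,0,255),sc,o)
        draw(c,n,box(O,(0,0,21.5),(124,104,43)),(255,0,255),sc,o); out.append(c[:534])
    cv2.imwrite(f'pics/K{tag}.png',np.hstack(out))
if __name__=='__main__': chk(sys.argv[1])
E
python3 chk.py a
```

```text
16.3 [469.   89.6 144.1] [3.141 0.    1.406] [-0.53 -0.39 -1.9 ]
mid [472.90197437  88.95930604 159.05771206]
```

View pics/Ka.png

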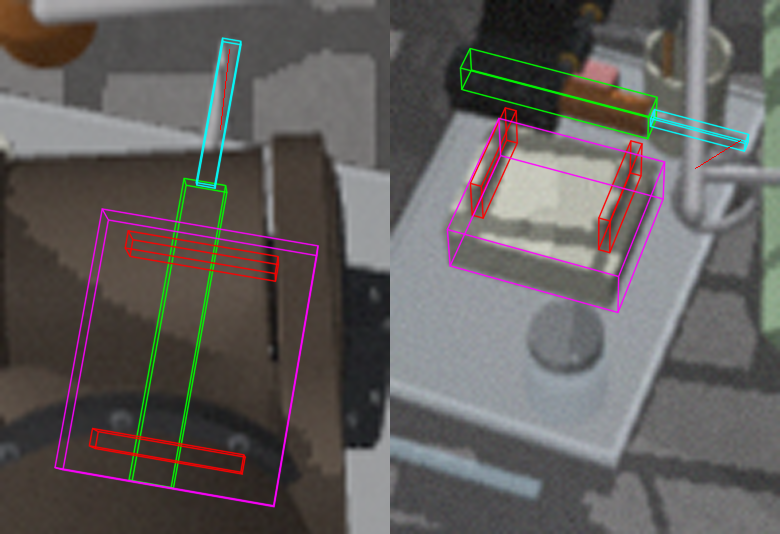

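```bash
python3 - <<'E'
from look import *
a,r=start(); R_=r.as_matrix();Mx=np.c_[R_[:,1],R_[:,0],-R_[:,2]];mid=a-19*R_[:,2]-Mx@[-4,0,4]
d=np.load('pics/scenea.npy');im=cv2.imread('pics/scenea.png');hs=cv2.cvtColor(im,cv2.COLOR_BGR2HSV)
m=np.zeros(d.shape,bool);m[210:240,290:335]=1;m&=(hs[...,0]<18)&(hs[...,1]>110)
v,u=np.nonzero(m);P=deproj('scene',np.c_[u,v],d[v,u]);L=(P-mid)@Mx
print(len(P));
for lo_ in range(10,66,8):
    k=(L[:,0]>=lo_)&(L[:,0]<lo_+8)&(abs(L[:,2])<30);print(lo_,k.sum(),np.percentile(L[k,2],[10,50,90]).round(1) if k.sum()>3 else '',L[k,0].max() if k.sum() else '')
# rod pts
v,u=np.mgrid[215:250,325:362];u=u.ravel();v=v.ravel()
for n in('scene','top'):
    d=np.load(f'pics/{n}a.npy')
    if n=='top': v,u=np.mgrid[195:240,300:325];u=u.ravel();v=v.ravel()
    P=deproj(n,np.c_[u,v],d[v,u]);L=(P-mid)@Mx;k=(abs(L[:,1])<9)&(abs(L[:,2])<18)&(L[:,0]>68)&(L[:,0]<135)
    L=L[k];print(n,k.sum(),np.polyfit(L[:,0],L[:,2],1) if k.sum()>5 else '',L[:,0].max(),L[:,1].mean())
c=im[200:245,285:365];cv2.imwrite('pics/za.png',cv2.resize(c,(800,450),interpolation=cv2.INTER_CUBIC))
E
```

```text
199
10 28 [ 1.2 10.7 14.5] 17.835025960472663
18 23 [-1.4 10.4 13.2] 25.30021000922725
26 33 [-2.8  8.9 14.5] 33.90227382538612
34 26 [-2.6  9.8 11.6] 41.984660335014084
42 27 [-0.4 10.1 13.1] 49.65354886299927
50 26 [-1.8  8.9 12.1] 57.7664051936198
58 17 [-0.5  7.5 12.6] 63.08101001210196
scene 63 [-0.05255014  6.64723268] 126.9560204990085 -3.6030707691690123
top 87 [-0.04841088  6.71177467] 130.9071481007093 0.5648036072116096
```

View pics/za.png

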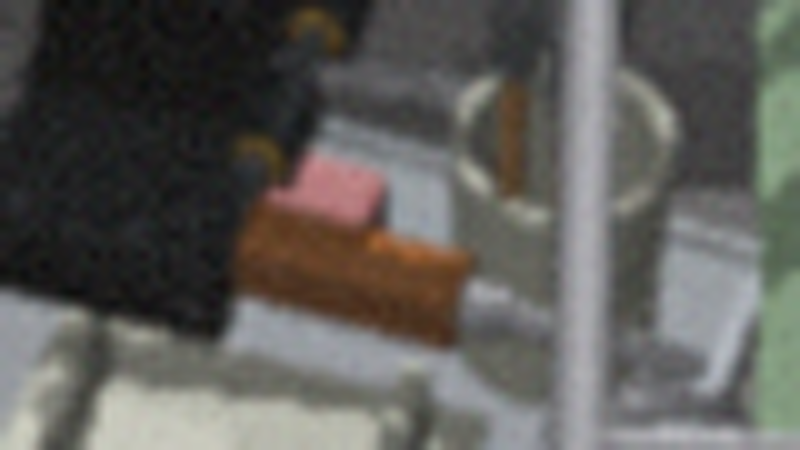

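Both depth views show the pole tipped about 2.7 degrees hook-down in the grip after the stop was pressed, with no lengthwise slip. I'll pitch the tool up 2.5 degrees to level the pole and lower it into the notches.

```bash
python3 - <<'E'
from plan import *
e=np.array([473.05,89.15,159.]);P0=tool_for_mid(e,-9.46,0)
T=[tool_for_mid(e-[0,0,z],-9.46,min(2.5,.7*i+.7)) for i,z in enumerate((6,18,32,46,57,65,70,73,74,74.5,74.5))]
rows(T,-1,P0);check(T,env.state()['joints'])
E
```

```text
-1, 0.0, 0.2, 6.0, -0.7, 0.0, 0.0
-1, 0.0, 0.4, 18.1, -1.4, 0.0, -0.0
-1, 0.0, 0.6, 32.1, -2.1, 0.0, -0.0
-1, 0.0, 0.7, 46.2, -2.5, 0.0, -0.0
-1, 0.0, 0.7, 57.2, -2.5, 0.0, -0.0
-1, 0.0, 0.7, 65.2, -2.5, 0.0, -0.0
-1, 0.0, 0.7, 70.2, -2.5, 0.0, -0.0
-1, 0.0, 0.7, 73.2, -2.5, 0.0, -0.0
-1, 0.0, 0.7, 74.2, -2.5, 0.0, -0.0
-1, 0.0, 0.7, 74.7, -2.5, 0.0, -0.0
-1, 0.0, 0.7, 74.7, -2.5, 0.0, -0.0
margins [3.15 1.23 1.95 1.11 0.46 1.34] [3.04 1.69 0.71 4.28 2.19 4.02] maxstep [0.001 0.023 0.02  0.005 0.052 0.006]
```

{"method": "arm_command", "body": {"motion": [-1,0,0.2,6,-0.7,0,0,-1,0,0.4,18,-1.4,0,0,-1,0,0.6,32,-2.1,0,0,-1,0,0.7,46,-2.5,0,0,-1,0,0.7,57,-2.5,0,0,-1,0,0.7,65,-2.5,0,0,-1,0,0.7,70,-2.5,0,0,-1,0,0.7,73,-2.5,0,0,-1,0,0.7,74,-2.5,0,0,-1,0,0.7,74.7,-2.5,0,0,-1,0,0.7,74.7,-2.5,0,0,-1,0,0.7,74.7,-2.5,0,0]}}

```text
t: 17.6
eef_pos: [470.3, 89.7, 69.7]
tcp_rot: [3.096, -0.0, 1.406]
ft_force: [1.0, -2.3, 5.0]
opening: 0.188
```

```bash
python3 - <<'E'
from chk import *
chk('b',TT(473.05,89.15,84,np.radians(-9.46)))
E
```

```text
17.6 [470.3  89.7  69.7] [ 3.096 -0.     1.406] [ 0.98 -2.31  5.04]
mid [473.05  89.15  84.  ]
```

View pics/Kb.png

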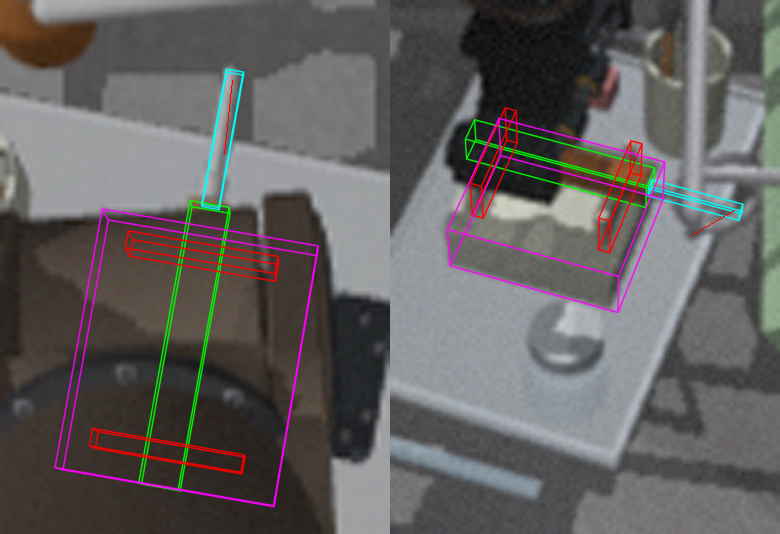

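The pole is resting in both notches under light contact (about 6 N) and matches the outline. Releasing.

{"method": "arm_command", "body": {"motion": [0.4,0,0,0,0,0,0,0.4,0,0,0,0,0,0,0.4,0,0,0,0,0,0,0.4,0,0,0,0,0,0,0.4,0,0,0,0,0,0,0.4,0,0,0,0,0,0]}}

```text
t: 18.3
eef_pos: [469.8, 89.7, 69.1]
tcp_rot: [3.098, 0.0, 1.406]
ft_force: [0.0, 0.1, -0.6]
opening: 0.639
```

{"method": "arm_command", "body": {"motion": [0.4,0,0,-12,0,0,0,0.4,0,0,-35,0,0,0,0.4,0,0,-70,0,0,0,0.4,0,0,-110,0,0,0,0.4,0,0,-140,0,0,0,0.4,-30,0,-150,0,0,0,0.4,-75,0,-150,0,0,0,0.4,-122,0,-150,0,0,0,0.4,-170,0,-150,0,0,0,0.4,-215,0,-150,0,0,0,0.4,-260,0,-150,0,0,0,0.4,-290,0,-150,0,0,0,0.4,-300,0,-150,0,0,0,0.4,-300,0,-150,0,0,0]}}

```text
t: 19.7
eef_pos: [413.9, -205.8, 218.9]
tcp_rot: [3.098, -0.0, 1.404]
ft_force: [0.5, -0.6, -0.1]
opening: 0.702
```

```bash
python3 - <<'E'
from chk import *
chk('c',TT(473.05,89.15,84,np.radians(-9.46)))
a=cv2.imread('pics/topc.png');hsv=cv2.cvtColor(a,cv2.COLOR_BGR2HSV)
m=np.zeros(a.shape[:2],bool); m[225:300,285:325]=1
m&=(hsv[...,0]<18)&(hsv[...,1]>110)
v,u=np.nonzero(m);P=atz('top',np.c_[u,v],95)[:,:2];c=P.mean(0);w,V=np.linalg.eigh(np.cov((P-c).T));print('handle',m.sum(),c,V[:,1],np.sqrt(12*w),cv2.minAreaRect(P.astype(np.float32)))
d=np.load('pics/topc.npy');Q=deproj('top',np.c_[u,v],d[v,u]);t=(Q[:,:2]-c)@np.array([.9864,-.1644]);print('slope,z',np.polyfit(t,Q[:,2],1))
d=np.load('pics/top0.npy');
E
```

```text
19.7 [ 413.9 -205.8  218.9] [ 3.098 -0.     1.404] [ 0.47 -0.58 -0.14]
mid [473.05  89.15  84.  ]
handle 433 [474.81346477  89.27857689] [-0.98651048  0.16369809] [ 16.69603266 127.40224285] ((474.7496032714844, 89.08895874023438), (17.238426208496094, 127.05764770507812), 80.8128662109375)
slope,z [ -0.29768469 100.12753318]
```

View pics/Kc.png

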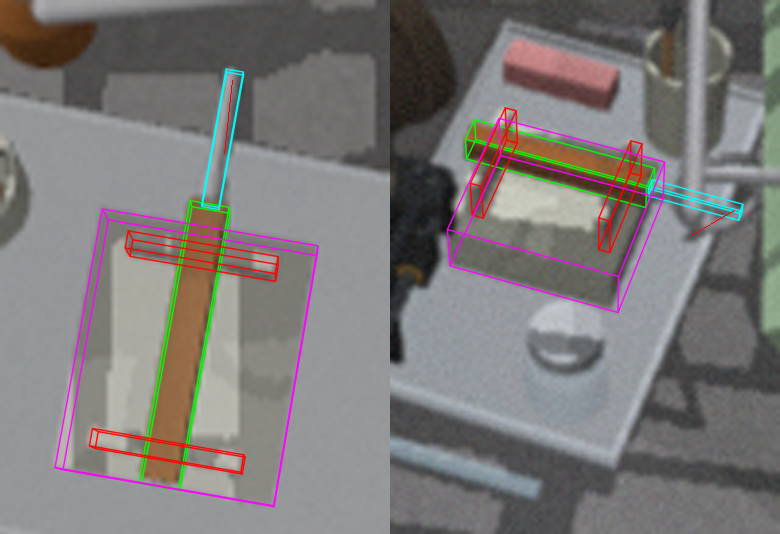

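View pics/topc.png

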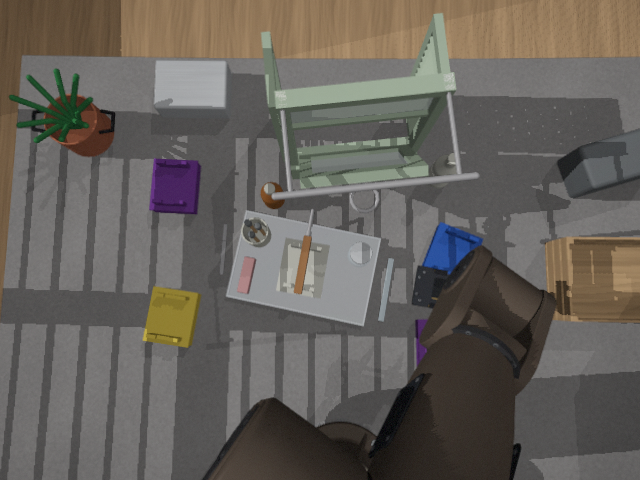

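View pics/scenec.png

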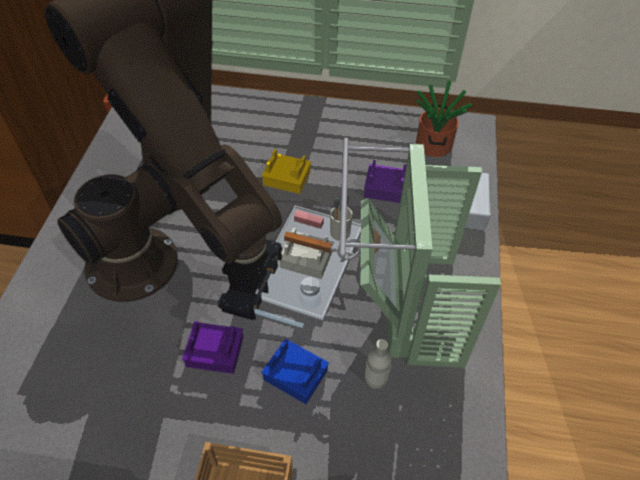

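```bash
python3 - <<'E'
from look import *
u_=np.array([.9864,-.1644])
for n in('top0','topc'):
    a=cv2.imread(f'pics/{n}.png');hsv=cv2.cvtColor(a,cv2.COLOR_BGR2HSV);m=np.zeros(a.shape[:2],bool); m[225:300,285:325]=1
    m&=(hsv[...,0]<18)&(hsv[...,1]>110);v,u=np.nonzero(m);d=np.load(f'pics/{n}.npy');Q=deproj('top',np.c_[u,v],d[v,u]);k=abs(Q[:,2]-95)<8;Q=Q[k]
    print(n,k.sum(),np.polyfit((Q[:,:2]-[476,89])@u_,Q[:,2],1))
a=cv2.imread('pics/top8.png').astype(int);b=cv2.imread('pics/topc.png').astype(int);w=(slice(60,240),slice(265,460))
print('sash diff before/after',np.abs(a[w]-b[w]).mean())
look('d',.5,(('top',(315,150,90,90)),('scene',(290,180,120,130))))
E
```

```text
top0 431 [8.88664073e-03 9.46188497e+01]
topc 431 [-1.10037406e-04  9.48312661e+01]
sash diff before/after 2.903399810066477
19.8 [ 414.2 -204.2  218.9] [ 0.23  0.07 -0.32] op 0.699 j [-0.61  0.24  1.96  0.02  0.9  -2.03]
bend [ 540.7 -225.2  239.5] tip [ 514.1 -220.8  197.3]
```

View pics/Ld.png

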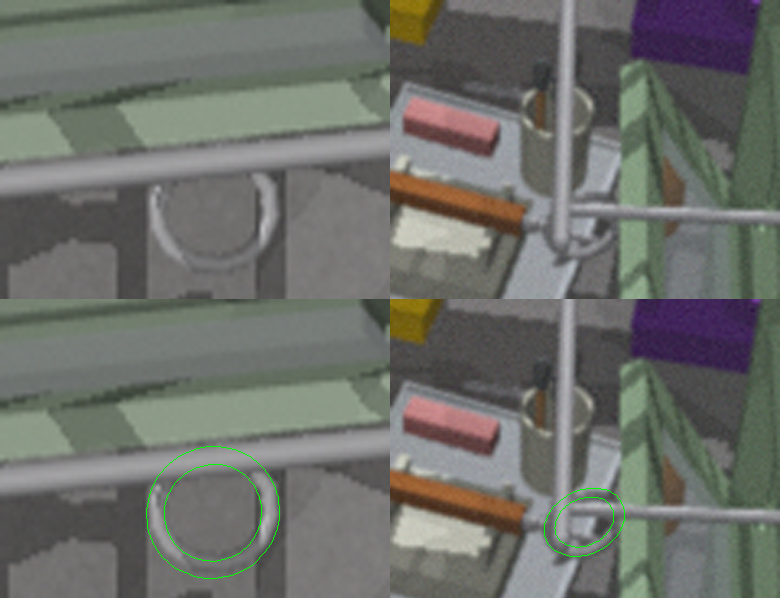

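The pole lies level (slope 0.000, top face at 94.8 mm) and the ring matches the fully open model. Handing in.

```bash
python3 -c "
from cell import env
print(env.job_done(), env.state()['t'])"
```

```text
the job is handed in; nothing more can be done
the job is handed in; nothing more can be done
```

I took the pole from the white organiser, hooked it down through the ring and pulled the sash open to its stop. I then unhooked it, laid it back in both notches with the hook end the same way, and handed the job in at about 20 s.

**Final checks**
- **Sash:** At the end of the pull the force rose to about 12 N with no further movement, so I took it as being on its stop. After unhooking, the ring still matches the fully open position within a millimetre or two.
- **Pole:** It lies level, with the handle's top face 94.8 mm up (95 expected).
- **Bystanders:** The jar, cup, buffer and the other things in view look unmoved in the last pictures. I compared them by eye and did not measure them.

**What went wrong or disagreed**
- **Sash nudged closed first:** On the way in, the hook's tip brushed the ring and pushed the sash from about 0.1 to about 0 rad. I measured the ring again before hooking it.
- **Slip in the grip:** Pressing against the stop tipped the pole about 2.7° in the gripper. I corrected this before laying it down.
- **Handle position:** The first pictures put the handle about 5 mm ahead of the organiser's centre, though it was said to lie centred. I laid it about 3 mm further back, so it should be within about 4 mm of both positions.

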